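# Clear, load and wedge-lock the jar travel rack

## Robot

A 6-joint arm with a two-finger parallel gripper is mounted at the origin on the work surface. World frame = base frame: x ahead of the robot, y to its left, z up, the work surface at z = 0. Lengths are in m, angles in rad, forces in N, time in s.
With the tool pointing down it reaches from about 0.3 to 0.875 m from the base axis. Payload 6.4 kg.
Tool frame: the origin (TCP) lies at the very end of the fingers, on their centre line; the grasp point (between the pads) lies 19 mm behind it (ctrl.hold_point_z is the distance from the TCP to the grasp point, in m); y points along the fingers, x is the direction in which the jaws open and shut, and the axes are right-handed (so a half turn about y gives the same grasp; the last joint's range is limited). The gripper opens to 85 mm and grips with 20 to 120 N. Pads are 22 mm wide; open, the fingers measure 114 mm over their backs; the gripper's body (76 mm by 85 mm) begins 54 mm behind the grasp point. The pads swing forward as they close: fully open they stand 13 mm farther back than shut.
Start: joints at [-1.452, 0.181, 1.607, -0, 1.354, -0.206], TCP at [0.184, -0.545, 0.231] pointing down, gripper open.
Joint ranges: [-2.99, 2.99], [-0.89, 2.07], [0.3, 2.58], [-1.14, 4.28], [0, 2.63], [-3.12, 3.12]. Speed limits (rad/s): [2.57, 2.57, 3.01, 3.14, 3.14, 3.14].

## Interface

Orientations are given as a unit quaternion [w, x, y, z].
In Python, from bench import ctrl, imaging gives the robot as it stands.
- The arm moves only by the shell command python3 -m jog 'ROWS'. ROWS is JSON, a list of rows, each a list of 3 entries, a list of its own where there are three numbers: the shift along the tool's x, y, z in cm, then the turn, a rotation vector about the tool's x, y, z in rad, then the finger opening in cm, from 0 to 8.54. A call has 1 to 12 rows; each row shifts and turns the pose as measured when the row begins, along the tool's axes as they then stand; what a row does not reach is not made up. A row lasts 1/12 s, in which the tool goes at most 41.7 mm and 7.16 degrees, less where a joint would pass 70% of its speed; a pose out of reach is approached as far as the arm can. A call is refused whole if a number of a shift passes 4.17 or a number of a turn 0.125, either way. A call with a gripper value outside its range is refused whole. The fingers move at their own pace and stop on an object; the grip force is fixed at half the most. Time passes only in rows, so rows that do not move let the fingers close. It gives the time, the measured TCP pose, the force and the opening at its end, in the units of the state.
- ctrl.get_obs(): the state, without advancing time (a new reading comes with each control period).
- imaging.camera(name): name is "side" or "top" or "wrist"; returns a dict with "frame" (384x512x3 uint8, red, green, blue), "depth" (384x512 float32, m along the optical axis (not along the pixel's ray), 0 where there is no reading), "K" (3x3 intrinsics, pixels), "R" (3x3) and "t" (3): a world point X has camera coordinates R X + t. Camera axes: x right, y down, z forward; pixel columns grow to the right and rows downward; lengths in m; the calibration is good to about 2 mm. A picture is of the moment at which its call begins.
- ctrl.hand_in(): hands the job in, once; it reports no verdict.
The state is a dict: "time_s": time; "q": joint angles; "dq": joint speeds; "joint_efforts": joint torques, N m; "eef_pos": TCP position; "eef_rot": TCP orientation; "wrist_force": force on the tool from outside, world axes, zero at the start; "torque": the same for the moment, N m; "opening": opening from 0.0 (shut) to 1.0 (fully open).
Only numpy, scipy, OpenCV 4.12 (cv2) and the standard library are available. Lean on these libraries where they do the work, as an engineer would, in place of code of your own. Each camera call takes 0.05 s, during which the arm holds its last target. There are 200 camera calls.

## Task

Get the jars ready for travel: first take the ruler and the stamp off the rack and put them in the pen tray, the ruler lying flat, then stand every jar from the cork mat upright in the rack's channel, in one row, while the clamp bar is still back. Then push the thumb wedge firmly along its ramp until it jams the bar tight against all the jars, and leave it jammed; do not disturb the can, the pencil cup or the small bottle.

Things in the scene. Friction and masses are not known exactly. Their poses are not given: they have to be found in the camera images.
- rack: Fixed wooden jar rack, underside on the table. Its frame: x from ramp side to back fence, y along the row. In mm: base board x -75..88, y -165..165, top z 10; back fence inner face x 70, 15 thick, top z 40; end cheeks from y +-153 out to +-165, top z 34. Holds one row of jars between clamp bar and back fence.
- channel (a point): Centre of the floor of the rack's jar channel with the bar back (rack x 43, y 0, z 10 mm); axes as the rack's. Channel then 54 mm wide in x (rack x 16..70) and 306 mm long in y, flat floor, no dividers.
- ramp (a point): Point on the rack's fixed ramp face (rack x -18, y 40, z 10 mm). The upright face runs 235 mm along (sin 10 deg, cos 10 deg) in the rack's x, y, from rack y -134 to 101; so the gap between ramp and bar narrows towards +y. A lip on the ramp (underside z 36, top z 40 mm) overhangs the wedge by 6 mm to keep it down.
- clamp_bar: Wooden clamp bar with a sprung cork front, together 22 (x) by 292 (y) mm, top at rack z 34; origin mid-bar, on the base board. It slides only along the rack's x; springs (0.4 N, rising 90 N/m) hold it back, origin at rack x = 5 mm. Its cork front meets jars that touch the back fence at rack x = 19 mm, then yields up to 3.5 mm (3 N, rising 1 N/mm): tight is 20 to 22 mm.
- wedge: Dark loose wedge on the base board between ramp and bar: 90 mm long (y), 34 mm thick at its -y end, 18 at +y, 24 high. Origin: centre of underside; axes as the rack's. Starts at rack y -60 to -85 mm. Pushed along the ramp to +y it drives the bar (a few N), jams at rack y +40 to +60 on a firm 10 to 15 N push and stays by friction; pushed back it frees the bar.
- tab (a point): Centre of the top of the wedge's upright thumb tab, which is 14 mm (x) by 26 mm (y) and stands 41 mm above the wedge's body; this point is at wedge x 2, y 0, z 65 mm.
- ruler: Flat wooden ruler 180 mm (its x) by 30 mm (y) by 8 mm thick, lying across the rack on the ramp's lip and the back fence, over the channel and in the way of the wedge's tab. Origin: centre of its underside (40 mm above the table at the start).
- stamp: Hand stamp standing in the jar channel: square wooden foot 36 by 36 by 20 mm with an upright round handle, 24 mm diameter, up to 60 mm above its underside, about 50 g. Origin: centre of its underside; z along the handle.
- tray: Fixed shallow wooden pen tray, 240 mm (its x) by 120 mm (y) outside, 16 mm high, walls and floor 6 mm thick. Origin: centre of its underside, on the table.
- jar1: Squat amber glass jar with a black lid, 40 mm diameter, 52 mm tall, heavy-based, about 90 g, standing on the cork mat (4 mm thick) at the start. Origin: centre of its underside, z up. Some of the five jars may be absent. In the rack the top 22 mm stands above the fence.
- jar2: Squat amber glass jar with a black lid, 40 mm diameter, 52 mm tall, heavy-based, about 90 g, standing on the cork mat (4 mm thick) at the start. Origin: centre of its underside, z up. Some of the five jars may be absent. In the rack the top 22 mm stands above the fence.
- jar3: Squat amber glass jar with a black lid, 40 mm diameter, 52 mm tall, heavy-based, about 90 g, standing on the cork mat (4 mm thick) at the start. Origin: centre of its underside, z up. Some of the five jars may be absent. In the rack the top 22 mm stands above the fence.
- jar4: Squat amber glass jar with a black lid, 40 mm diameter, 52 mm tall, heavy-based, about 90 g, standing on the cork mat (4 mm thick) at the start. Origin: centre of its underside, z up. Some of the five jars may be absent. In the rack the top 22 mm stands above the fence.
- jar5: Squat amber glass jar with a black lid, 40 mm diameter, 52 mm tall, heavy-based, about 90 g, standing on the cork mat (4 mm thick) at the start. Origin: centre of its underside, z up. Some of the five jars may be absent. In the rack the top 22 mm stands above the fence.
- can: Bystander: full drinks can, 54 mm diameter, 150 mm tall. Origin: centre of underside. Leave alone.
- pencil_cup: Bystander: glass cup of pencils, 72 mm diameter, about 160 mm tall with the pencils. Origin: centre of underside. Leave alone.
- oil_bottle: Bystander: small capped bottle, 44 mm diameter, 100 mm tall. Origin: centre of underside. Leave alone.
Things that resemble listed ones, but are neither listed nor needed, are in the scene too. What is shaped like the jar1 but purple is not meant.

How it is judged:
On the way, in this order (a step that is already met when the one before it is completed fails the run):
1. the ruler and the stamp are in the pen tray (x of ruler in the frame of tray between -0.1 and 0.1 m and y of ruler in the frame of tray between -0.05 and 0.05 m and z of ruler in the frame of tray between 0 and 0.022 m and angle between ruler's own x axis and vertical above 1.35 rad and x of stamp in the frame of tray between -0.11 and 0.11 m and y of stamp in the frame of tray between -0.052 and 0.052 m and z of stamp in the frame of tray between 0 and 0.032 m), for 0.2 s.
2. every jar stands in the rack's channel with the clamp bar still back (x of jar1 in the frame of rack between 0.01 and 0.064 m and y of jar1 in the frame of rack between -0.142 and 0.142 m and z of jar1 in the frame of rack between 0.005 and 0.016 m and angle between each of jar1, jar2, jar3, jar4, jar5's own z axis and vertical below 0.15 rad and x of jar2 in the frame of rack between 0.01 and 0.064 m and y of jar2 in the frame of rack between -0.142 and 0.142 m and z of jar2 in the frame of rack between 0.005 and 0.016 m and x of jar3 in the frame of rack between 0.01 and 0.064 m and y of jar3 in the frame of rack between -0.142 and 0.142 m and z of jar3 in the frame of rack between 0.005 and 0.016 m and x of jar4 in the frame of rack between 0.01 and 0.064 m and y of jar4 in the frame of rack between -0.142 and 0.142 m and z of jar4 in the frame of rack between 0.005 and 0.016 m and x of jar5 in the frame of rack between 0.01 and 0.064 m and y of jar5 in the frame of rack between -0.142 and 0.142 m and z of jar5 in the frame of rack between 0.005 and 0.016 m and x of clamp_bar in the frame of rack below 0.011 m and linear speed of each of jar1, jar2, jar3, jar4, jar5 below 0.05 m/s), for 0.2 s.
3. the wedge jams the bar tight against the jars (x of clamp_bar in the frame of rack between 0.0183 and 0.024 m and contact force between clamp_bar and wedge above 3 N and x of jar1 in the frame of rack between 0.01 and 0.064 m and y of jar1 in the frame of rack between -0.142 and 0.142 m and z of jar1 in the frame of rack between 0.005 and 0.016 m and angle between each of jar1, jar2, jar3, jar4, jar5's own z axis and vertical below 0.15 rad and contact force between clamp_bar and jar1 above 0.3 N and x of jar2 in the frame of rack between 0.01 and 0.064 m and y of jar2 in the frame of rack between -0.142 and 0.142 m and z of jar2 in the frame of rack between 0.005 and 0.016 m and contact force between clamp_bar and jar2 above 0.3 N and x of jar3 in the frame of rack between 0.01 and 0.064 m and y of jar3 in the frame of rack between -0.142 and 0.142 m and z of jar3 in the frame of rack between 0.005 and 0.016 m and contact force between clamp_bar and jar3 above 0.3 N and x of jar4 in the frame of rack between 0.01 and 0.064 m and y of jar4 in the frame of rack between -0.142 and 0.142 m and z of jar4 in the frame of rack between 0.005 and 0.016 m and contact force between clamp_bar and jar4 above 0.3 N and x of jar5 in the frame of rack between 0.01 and 0.064 m and y of jar5 in the frame of rack between -0.142 and 0.142 m and z of jar5 in the frame of rack between 0.005 and 0.016 m and contact force between clamp_bar and jar5 above 0.3 N), for 0.2 s.
At the end, for the whole second after the job is handed in: Ruler (flat) and stamp in the tray, centres within 100 by 50 mm of its centre; every jar upright (0.15 rad) on the channel floor; clamp bar 13.3 to 19 mm forward, pressing each jar with over 0.3 N and the wedge with over 3 N; all at rest (all of step 1 and all of step 3 and linear speed of each of jar1, jar2, jar3, jar4, jar5, wedge, ruler, stamp below 0.02 m/s); the robot touches nothing.
It fails at once if the can is shifted by over 40 mm or tipped (distance of can from where it was at the start of the episode above 0.04 m or angle between can's own z axis and vertical above 0.6 rad).
It fails at once if the pencil cup is shifted by over 40 mm or tipped (distance of pencil_cup from where it was at the start of the episode above 0.04 m or angle between pencil_cup's own z axis and vertical above 0.6 rad).
It fails at once if the small bottle is shifted by over 40 mm or tipped (distance of oil_bottle from where it was at the start of the episode above 0.04 m or angle between oil_bottle's own z axis and vertical above 0.6 rad).
Of jar1, jar2, jar3, jar4, jar5 only 3 to 5 are there at a start; the rules pass over those that are not, and their reading is None.
At some moment in a run one of jar1, jar2, jar3, jar4, jar5 may be knocked a few centimetres aside while the robot is not near it.
Once in a run the grip may slacken for a moment while it holds something.
It also fails if it takes over 210 s, if anything falls off the work surface, if the arm or the gripper's body presses on something with over 40 N, if the wrist force passes 120 N, or if a joint passes its speed limit or range.

## Working session

There is one attempt and no reset: what is moved stays moved. The work goes in short steps, Python scripts to look and compute and a shell command to move; the robot and the scene stay as the last step left them, time stands still between calls to the robot, and variables do not carry over. Pictures are saved under pics/ and viewed, about 12 in all and at most 16, crops included, and the job is handed in when it is done.

```bash
ls; mkdir -p pics; cat > h.py <<'E'
import numpy as np, cv2
from bench import ctrl, imaging
def snap(n,fn=None,crop=None,scale=1):
    c=imaging.camera(n)
    if fn:
        im=c["frame"][:,:,::-1]
        if crop: x0,y0,x1,y1=crop; im=im[y0:y1,x0:x1]
        cv2.imwrite("pics/"+fn,cv2.resize(im,None,fx=scale,fy=scale,interpolation=cv2.INTER_CUBIC))
    return c
def ray(c,u,v,z):
    "pixel -> world point on plane of height z"
    d=c["R"].T@np.linalg.solve(c["K"],[u,v,1.]); o=-c["R"].T@c["t"]
    return o+d*(z-o[2])/d[2]
def cloud(c):
    v,u=np.mgrid[0:384,0:512]; d=c["depth"]
    p=np.linalg.solve(c["K"],np.stack([u.ravel(),v.ravel(),np.ones(u.size)]))*d.ravel()
    return (c["R"].T@(p-c["t"][:,None])).T.reshape(384,512,3)
E
python3 - <<'E'
from h import *
for n in("top","side"):
    c=snap(n,n+"0.png",scale=1.5); print(n,c["K"].tolist(),(-c["R"].T@c["t"]).round(3),c["R"].round(3).tolist())
    np.savez("pics/%s0.npz"%n,**c)
print(ctrl.get_obs())
E
```

```text
pics
top [[401.3110303302662, 0.0, 250.18703227229406], [0.0, 401.3110303302662, 188.0956298426584], [0.0, 0.0, 1.0]] [0.503 0.058 1.205] [[0.007, -1.0, -0.003], [-0.998, -0.007, -0.054], [0.054, 0.004, -0.999]]
side [[376.0532906180576, 0.0, 259.8977588787993], [0.0, 376.0532906180576, 191.7072040835521], [0.0, 0.0, 1.0]] [0.53  1.106 1.074] [[-0.999, -0.031, -0.016], [-0.01, 0.69, -0.723], [0.034, -0.723, -0.69]]
{'time_s': 0.1, 'q': array([-1.45228005e+00,  1.81469065e-01,  1.60792611e+00, -1.87512761e-05,
        1.35380721e+00, -2.06280281e-01]), 'dq': array([ 0.00041122, -0.00183541, -0.00071102,  0.0008414 , -0.00013831,
       -0.00050433]), 'joint_efforts': array([ 3.51207882e-04, -4.45877945e+01, -3.52237022e+01, -3.55899183e-04,
        4.11435452e-03,  7.19482244e-06]), 'eef_pos': array([ 0.18345189, -0.54441283,  0.2304642 ]), 'eef_rot': array([ 0.57467985, -0.5738492 ,  0.41296635, -0.41218802]), 'wrist_force': array([-0.09044229, -0.40955054,  0.98473882]), 'torque': array([-0.02616362,  0.0189288 ,  0.00127152]), 'opening': 0.9965014840463491}
```

View pics/top0.png

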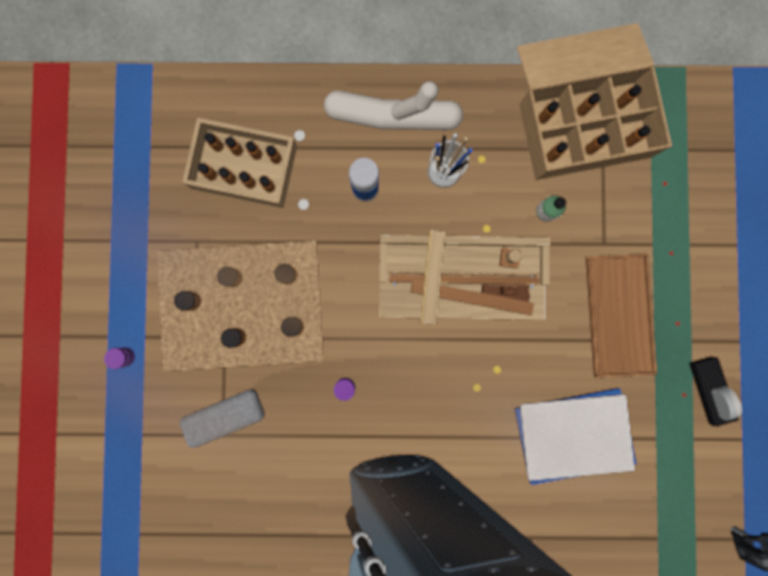

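View pics/side0.png

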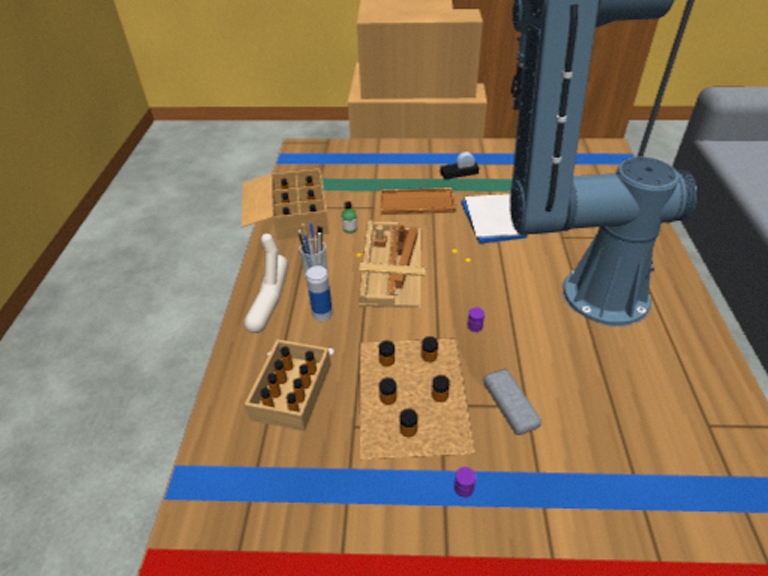

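The top view (768-px picture) shows five black-lidded jars on the mat at (185,300), (228,276), (285,273), (291,327) and (232,338). Things that could be taken for them are the purple jars at (118,357) and (344,389) and the bottles in the boxes at about (240,160) and (595,120). The rack is at (465,277) with the ruler across it at (432,277), the stamp at (511,257) and the wedge at (505,292). The tray is at (621,315), and the white pad at (577,438) is not the tray. I choose the five amber jars with black lids on the mat.

```bash
python3 - <<'E'
from h import *
c=dict(np.load("pics/top0.npz")); im=c["frame"]
cv2.imwrite("pics/crop1.png",cv2.resize(im[145:260,240:445][:,:,::-1],None,fx=3.8,fy=3.8,interpolation=cv2.INTER_CUBIC))
P=cloud(c); Z=P[:,:,2]
g=im.max(2); hsv=cv2.cvtColor(im,cv2.COLOR_RGB2HSV)
# jars: height mask on the mat
m=((Z>.047)&(Z<.066)).astype(np.uint8)
n,l,s,ce=cv2.connectedComponentsWithStats(m)
for i in range(1,n):
    if s[i][4]>25:
        q=P[l==i]; print("z~56",ce[i].round(1),s[i][4],ray(c,*ce[i],.056).round(4),np.median(q,0).round(3), im[l==i].mean(0).round())
# height of known places
for nm,(u,v) in dict(ruler=(288,185),stamp=(342,170),tab=(337,194),tray=(415,210),fence=(330,158)).items(): print(nm,P[v,u].round(4))
# ruler: z 44..52 
for nm,lo,hi,box in(("ruler",.043,.054,(240,140,300,230)),("stamp",.054,.066,(320,150,365,185)),("tray",.011,.022,(380,160,445,260)),("rackfence",.035,.045,(245,150,375,165)),("tab",.067,.085,(320,175,370,215))):
    x0,y0,x1,y1=box; k=np.zeros_like(m); k[y0:y1,x0:x1]=((Z>lo)&(Z<hi))[y0:y1,x0:x1]
    v,u=np.nonzero(k); 
    if len(u)<4: print(nm,"none");continue
    r=cv2.minAreaRect(np.c_[P[v,u,0],P[v,u,1]].astype(np.float32)*1000); print(nm,len(u),r,P[v,u].mean(0).round(4))
E
```

```text
z~56 [401.4  21.8] 65 [ 1.0566 -0.3773  0.056 ] [ 1.052 -0.375  0.065] [166. 137. 102.]
z~56 [366.9  28.2] 115 [ 1.0368 -0.2761  0.056 ] [ 1.034 -0.274  0.064] [171. 142. 107.]
z~56 [427.4  56.5] 131 [ 0.9534 -0.4515  0.056 ] [ 0.962 -0.462  0.058] [97. 77. 55.]
z~56 [400.3  61.9] 120 [ 0.937  -0.3725  0.056 ] [ 0.947 -0.385  0.057] [100.  80.  57.]
z~56 [373.7  66.7] 109 [ 0.9221 -0.295   0.056 ] [ 0.932 -0.307  0.055] [101.  80.  57.]
z~56 [418.5  64.3] 35 [ 0.93   -0.4253  0.056 ] [ 0.928 -0.423  0.059] [97. 64. 38.]
z~56 [260.6  73.6] 1086 [0.8996 0.0344 0.056 ] [0.899 0.048 0.055] [186. 178. 170.]
z~56 [359.1  93.7] 140 [ 0.8421 -0.2518  0.056 ] [ 0.838 -0.247  0.057] [104.  83.  59.]
z~56 [391.9  69.8] 31 [ 0.9134 -0.3478  0.056 ] [ 0.911 -0.345  0.059] [100.  69.  42.]
z~56 [364.5  75.5] 27 [ 0.896 -0.268  0.056] [ 0.895 -0.267  0.057] [93. 61. 34.]
z~56 [434.2  83.3] 116 [ 0.8742 -0.4699  0.056 ] [ 0.881 -0.479  0.056] [102.  82.  58.]
z~56 [157.8 106.2] 715 [0.8014 0.332  0.056 ] [0.805 0.335 0.059] [148. 125.  96.]
z~56 [406.5  87.8] 100 [ 0.8604 -0.3895  0.056 ] [ 0.87  -0
[... 1832 characters left out ...]
3 -0.1705  0.0371]
ruler 650 ((588.7855834960938, -41.86180114746094), (193.78964233398438, 114.00386810302734), 25.991090774536133) [ 0.5772 -0.0474  0.0478]
stamp 15 ((615.7708740234375, -200.37734985351562), (21.93178939819336, 20.43912696838379), 79.4676742553711) [ 0.6146 -0.1961  0.0621]
tray 568 ((494.46630859375, -424.737548828125), (263.1116943359375, 122.25336456298828), 3.313032388687134) [ 0.5054 -0.4249  0.0151]
rackfence 545 ((652.527587890625, -111.81430053710938), (28.396583557128906, 327.318359375), 0.4082447588443756) [ 0.6494 -0.1134  0.0398]
tab 50 ((552.435546875, -191.8610076904297), (11.522587776184082, 26.833871841430664), 0.4635191261768341) [ 0.5524 -0.1918  0.0745]
```

View pics/crop1.png

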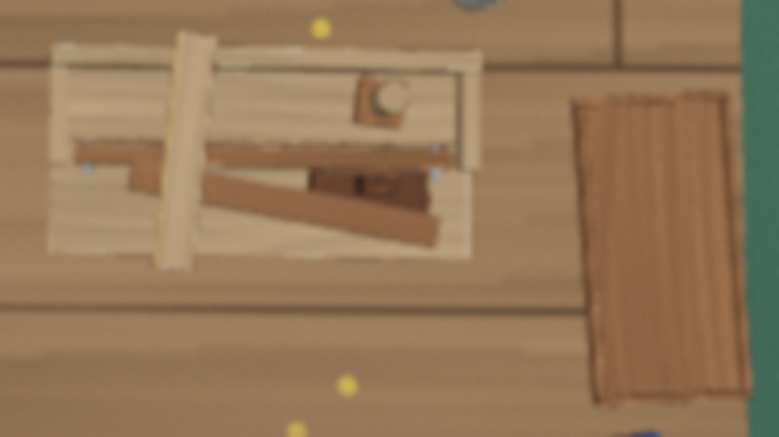

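The crop shows the rack with the fence along the top edge ((52,44) to (482,52)) and the ruler from (197,35) to (175,268). The stamp's handle is at (390,97), the wedge and tab at (370,187), and the tray to the right.

```bash
python3 - <<'E'
from h import *
c=dict(np.load("pics/top0.npz")); f=lambda u,v,z: ray(c,240-.37+u/3.8,145-.37+v/3.8,z)[:2]
R={k:f(*a) for k,a in dict(fl=(52,43,.04),fr=(483,52,.04),bl=(48,255,.01),br=(471,259,.01)).items()}
# rack corners: fence outer x=85 (z40), y=+-165 ; base x=-75
src=np.array([[.085,.165],[.085,-.165],[-.075,.165],[-.075,-.165]])
dst=np.array([R[k] for k in("fl","fr","bl","br")])
A,B=src-src.mean(0),dst-dst.mean(0); th=np.arctan2((A[:,0]*B[:,1]-A[:,1]*B[:,0]).sum(),(A*B).sum())
Rm=np.array([[np.cos(th),-np.sin(th)],[np.sin(th),np.cos(th)]]); o=dst.mean(0)-Rm@src.mean(0)
print("rack",o.round(4),th,"\nres mm",((src@Rm.T+o-dst)*1000).round(1).tolist())
for y in(-.13,-.065,0,.065,.13): print(y,(Rm@[.043,y]+o).round(4))
inv=lambda p:(Rm.T@(np.array(p)-o)).round(4)
a=f(197,34,.048);b=f(175,269,.048); print("ruler",(a+b)/2,a-b,np.arctan2(*(a-b)[::-1]),np.linalg.norm(a-b))
s=f(391,97,.06);print("stamp handle top",s,inv(s)); s=f(378,103,.02);print("foot",s)
t=(.5524,-.1918);print("tab",inv(t))
T=np.array([f(*q,.016) for q in((573,100),(728,93),(752,396),(596,404))]);print("tray",T.mean(0),(T[1]-T[2]),(T[0]-T[3]))
E
```

```text
rack [ 0.5727 -0.1105] -0.008755895683072473 
res mm [[-1.3, -0.2], [0.4, 0.7], [1.5, -0.6], [-0.7, 0.0]]
-0.13 [ 0.6145 -0.2409]
-0.065 [ 0.6151 -0.1759]
0 [ 0.6157 -0.1109]
0.065 [ 0.6162 -0.0459]
0.13 [0.6168 0.0191]
ruler [ 0.5774439  -0.04856466] [ 0.17910979 -0.01630657] -0.0907920206379191 0.1798505512997182
stamp handle top [ 0.61856816 -0.20172521] [ 0.0467 -0.0908]
foot [ 0.61783873 -0.20064996]
tab [-0.0196 -0.0814]
tray [ 0.50706753 -0.42186323] [0.23521987 0.01454136] [0.23594348 0.01506324]
```

```bash
cat > plan.py <<'E'
import sys, numpy as np
from scipy.spatial.transform import Rotation as Ro
from bench import ctrl
def plan(x,y,z,yaw):
    "tool y down, tool x at angle yaw (deg); half turn is equivalent"
    o=ctrl.get_obs(); R=Ro.from_quat(o["eef_rot"],scalar_first=True)
    best=None
    for k in (yaw,yaw+180):
        a=np.radians(k); X=np.array([np.cos(a),np.sin(a),0]); Y=np.array([0,0,-1.]); T=Ro.from_matrix(np.c_[X,Y,np.cross(X,Y)])
        r=(R.inv()*T).as_rotvec()
        if best is None or np.linalg.norm(r)<np.linalg.norm(best[0]): best=(r,T)
    d=np.array([x,y,z])-o["eef_pos"]
    print("t %.1f pos"%o["time_s"],o["eef_pos"].round(4),"F",o["wrist_force"].round(1),"open %.3f"%o["opening"],"q6 %.2f"%o["q"][5])
    print(" turn",best[0].round(3),"then shift cm",(best[1].inv().apply(d)*100).round(2))
if __name__=="__main__": plan(*map(float,sys.argv[1:5]))
E
python3 plan.py .5774 -.0486 .15 -95.2
python3 -m jog '[[[0,0,0],[0,0.104,0],8],[[0,0,0],[0,0.104,0],8],[[0,0,0],[0,0.104,0],8],[[0,0,0],[0,0.105,0],8],[[0,0,0],[0,0,0],8]]'
python3 plan.py .590 -.050 .15 -95.2
```

```text
t 0.1 pos [ 0.1835 -0.5444  0.2305] F [-0.1 -0.4  1. ] open 0.997 q6 -0.21
 turn [ 0.     0.416 -0.002] then shift cm [-52.95   8.05  34.74]
time_s: 0.52
eef_pos: [0.1832, -0.5427, 0.2277]
eef_rot: [0.473, -0.47, 0.529, -0.525]
wrist_force: [0.1, -0.4, 0.3]
opening: 0.932
t 0.5 pos [ 0.1832 -0.5427  0.2277] F [ 0.1 -0.4  0.3] open 0.932 q6 0.23
 turn [ 0.001 -0.02  -0.007] then shift cm [-52.75   7.77  36.04]
```

```bash

python3 -m jog '[[[-3.3,0,2.25],[0,0,0],6],[[-3.3,0,2.25],[0,0,0],6],[[-3.3,0,2.25],[0,0,0],6],[[-3.3,0,2.25],[0,0,0],6],[[-3.3,0,2.25],[0,0,0],6],[[-3.3,0,2.25],[0,0,0],6],[[-3.3,0,2.25],[0,0,0],6],[[-3.3,0,2.25],[0,0,0],6],[[-3.3,0,2.25],[0,0,0],6],[[-3.3,0,2.25],[0,0,0],6],[[-3.3,0,2.25],[0,0,0],6],[[-3.3,0,2.25],[0,0,0],6]]'
python3 plan.py .590 -.050 .12 -95.2
```

```text
time_s: 1.52
eef_pos: [0.4948, -0.1639, 0.2266]
eef_rot: [0.48, -0.478, 0.523, -0.518]
wrist_force: [0.3, -0.9, -0.9]
opening: 0.704
t 1.5 pos [ 0.4948 -0.1639  0.2266] F [ 0.3 -0.9 -0.9] open 0.704 q6 1.10
 turn [ 0.004  0.008 -0.007] then shift cm [-12.21  10.66   8.45]
```

```bash

python3 -m jog '[[[-3,2,2.1],[0,0,0],6],[[-3,2,2.1],[0,0,0],6],[[-3,2,2.1],[0,0,0],6],[[-3,2,2.1],[0.004,0.008,-0.007],6],[[0,0,0],[0,0,0],6],[[0,0,0],[0,0,0],6]]'
python3 plan.py .590 -.050 .06 -95.2
python3 - <<'E'
from h import *
c=snap("wrist","w1.png",scale=1.2); print((-c["R"].T@c["t"]).round(3))
E
```

```text
time_s: 2.02
eef_pos: [0.5909, -0.0415, 0.1473]
eef_rot: [-0.486, 0.484, -0.514, 0.516]
wrist_force: [0.4, -0.5, 1.5]
opening: 0.703
t 2.0 pos [ 0.5909 -0.0415  0.1473] F [ 0.4 -0.5  1.5] open 0.703 q6 1.36
 turn [-0.004  0.031  0.   ] then shift cm [ 0.86  8.73 -0.02]
[ 0.666 -0.046  0.291]
```

View pics/w1.png

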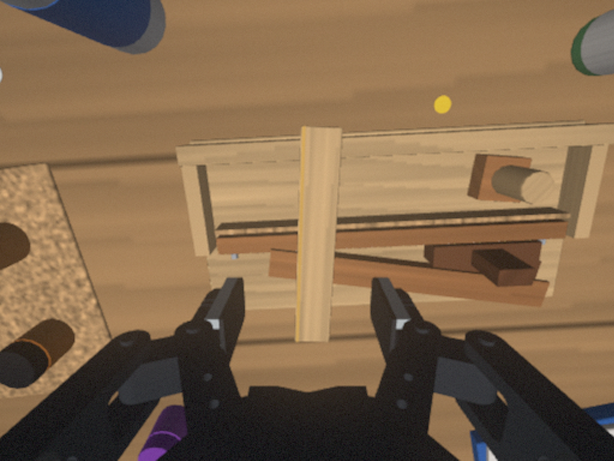

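The wrist view shows the ruler at (318,235) between the open fingers, with the stamp and the wedge well to the right. I go down to grip it over the channel.

```bash
python3 plan.py .603 -.0509 .06 -95.2
python3 -m jog '[[[0.4,2.9,0.6],[-0.004,0.031,0],5.5],[[0.4,2.9,0.6],[0,0,0],5.5],[[0.1,2.9,0],[0,0,0],5.5],[[0,0,0],[0,0,0],5.5]]'
python3 plan.py .603 -.0509 .031 -95.2
```

```text
t 2.1 pos [ 0.5903 -0.0414  0.1469] F [-0.5 -0.1 -1.2] open 0.705 q6 1.36
 turn [-0.003  0.03  -0.   ] then shift cm [0.83 8.69 1.35]
time_s: 2.4
eef_pos: [0.604, -0.0555, 0.0625]
eef_rot: [-0.479, 0.476, -0.519, 0.524]
wrist_force: [-1.1, -0.5, -1.1]
opening: 0.642
t 2.4 pos [ 0.604  -0.0555  0.0625] F [-1.1 -0.5 -1.1] open 0.642 q6 1.37
 turn [-0.007  0.002  0.002] then shift cm [-0.44  3.15 -0.15]
```

```bash

python3 -m jog '[[[-0.4,1.6,0],[-0.007,0,0.002],5.5],[[0,1.5,0],[0,0,0],5.5],[[0,0,0],[0,0,0],2],[[0,0,0],[0,0,0],2],[[0,0,0],[0,0,0],2],[[0,0,0],[0,0,0],2],[[0,0,0],[0,0,0],2],[[0,0,0],[0,0,0],2]]'
python3 plan.py .603 -.0509 .031 -95.2
python3 -m jog '[[[0,-2,0],[0,0,0],2],[[0,-3,0],[0,0,0],2],[[0,-3,0],[0,0,0],2],[[0,0,0],[0,0,0],2]]'
python3 plan.py .53 -.402 .1 -86.4
python3 - <<'E'
from h import *
c=snap("wrist","w2.png",scale=1)
E
```

```text
time_s: 3.07
eef_pos: [0.6083, -0.0588, 0.0432]
eef_rot: [-0.479, 0.475, -0.518, 0.526]
wrist_force: [0.0, -0.4, -0.3]
opening: 0.328
t 3.1 pos [ 0.6083 -0.0588  0.0432] F [ 0.  -0.4 -0.3] open 0.328 q6 1.37
 turn [-0.012  0.     0.003] then shift cm [-0.74  1.22 -0.6 ]
time_s: 3.4
eef_pos: [0.6064, -0.0583, 0.1263]
eef_rot: [-0.479, 0.475, -0.519, 0.525]
wrist_force: [0.9, -0.1, 0.2]
opening: 0.332
t 3.4 pos [ 0.6064 -0.0583  0.1263] F [ 0.9 -0.1  0.2] open 0.332 q6 1.37
 turn [-0.009 -0.153  0.003] then shift cm [33.83  2.63 -9.78]
```

View pics/w2.png

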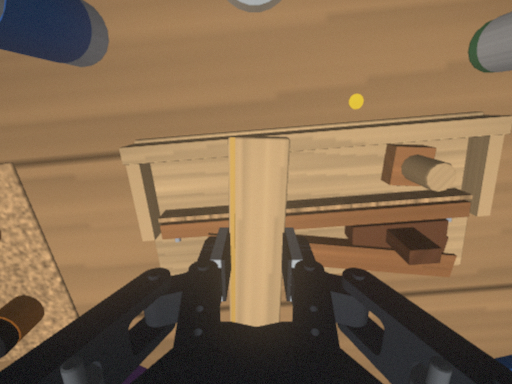

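The wrist view shows the ruler at (260,230), held level between the pads and lifted clear of the rack.

```bash

python3 -m jog '[[[0,0,0],[-0.009,-0.076,0.003],2],[[0,0,0],[0,-0.077,0],2],[[3.7,0,-0.9],[0,0,0],2],[[3.7,0,-0.9],[0,0,0],2],[[3.7,0,-0.9],[0,0,0],2],[[3.7,0,-0.9],[0,0,0],2],[[3.7,0,-0.9],[0,0,0],2],[[3.7,0,-0.9],[0,0,0],2],[[3.7,0,-0.9],[0,0,0],2],[[3.7,0,-0.9],[0,0,0],2],[[0,0,0],[0,0,0],2]]'
python3 plan.py .537 -.402 .05 -86.4
```

```text
time_s: 4.37
eef_pos: [0.5503, -0.365, 0.1163]
eef_rot: [-0.52, 0.521, -0.482, 0.476]
wrist_force: [0.7, -0.0, 0.1]
opening: 0.33
t 4.4 pos [ 0.5503 -0.365   0.1163] F [ 0.7 -0.   0.1] open 0.330 q6 0.72
 turn [ 0.007  0.02  -0.006] then shift cm [ 3.61  6.63 -1.56]
```

```bash

python3 -m jog '[[[1.9,2.3,-0.8],[0.007,0.02,-0.006],2],[[1.8,2.3,-0.8],[0,0,0],2],[[0,2.3,0],[0,0,0],2],[[0,1,0],[0,0,0],2],[[0,0,0],[0,0,0],2]]'
python3 plan.py .537 -.402 .013 -86.4
python3 - <<'E'
from h import *
c=snap("wrist","w3.png",scale=1)
E
```

```text
time_s: 4.78
eef_pos: [0.5342, -0.4075, 0.0321]
eef_rot: [-0.514, 0.514, -0.486, 0.486]
wrist_force: [-0.3, 0.2, -1.4]
opening: 0.329
t 4.8 pos [ 0.5342 -0.4075  0.0321] F [-0.3  0.2 -1.4] open 0.329 q6 0.69
 turn [ 0.    -0.007  0.   ] then shift cm [-0.53  1.91  0.31]
```

View pics/w3.png

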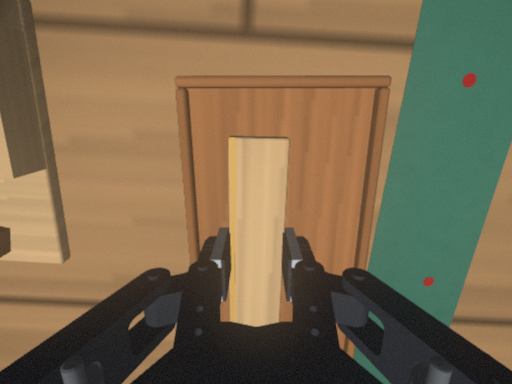

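The ruler (260,230) is over the tray floor and parallel to its walls, at x = 190 and 375 in the picture. I lower it, let go and lift.

```bash

python3 -m jog '[[[-0.5,1.2,0.2],[0,-0.007,0],2],[[0,0.8,0],[0,0,0],2],[[0,0.4,0],[0,0,0],2],[[0,0,0],[0,0,0],2]]'
python3 plan.py .537 -.402 .012 -86.4
python3 -m jog '[[[0,0,0],[0,0,0],4.2],[[0,0,0],[0,0,0],4.2],[[0,0,0],[0,0,0],4.2],[[0,-1,0],[0,0,0],4.2],[[0,-3,0],[0,0,0],4.2],[[0,-3,0],[0,0,0],4.2],[[0,-3,0],[0,0,0],4.2],[[0,0,0],[0,0,0],4.5]]'
python3 plan.py .6186 -.2017 .13 -90
```

```text
time_s: 5.17
eef_pos: [0.539, -0.4002, 0.0098]
eef_rot: [0.517, -0.517, 0.482, -0.484]
wrist_force: [-0.4, 0.6, -0.4]
opening: 0.338
t 5.2 pos [ 0.539  -0.4002  0.0098] F [-0.4  0.6 -0.4] open 0.338 q6 0.69
 turn [-0.003  0.005  0.002] then shift cm [ 0.17 -0.22 -0.21]
time_s: 5.83
eef_pos: [0.5397, -0.3994, 0.1177]
eef_rot: [0.517, -0.517, 0.481, -0.484]
wrist_force: [1.3, -1.2, 1.8]
opening: 0.527
t 5.8 pos [ 0.5397 -0.3994  0.1177] F [ 1.3 -1.2  1.8] open 0.527 q6 0.69
 turn [-0.003  0.069  0.003] then shift cm [-19.77  -1.23   7.89]
```

```bash

python3 -m jog '[[[-3.6,0,1.45],[-0.003,0.069,0.003],4.8],[[-3.6,0,1.45],[0,0,0],4.8],[[-3.6,0,1.45],[0,0,0],4.8],[[-3.6,0,1.45],[0,0,0],4.8],[[-3.6,0,1.45],[0,0,0],4.8],[[-2,0,0.6],[0,0,0],4.8],[[0,0,0],[0,0,0],4.8]]'
python3 plan.py .6186 -.2017 .08 -90
python3 - <<'E'
from h import *
c=snap("wrist","w4.png",scale=1)
E
```

```text
time_s: 6.42
eef_pos: [0.6227, -0.1986, 0.1306]
eef_rot: [-0.498, 0.496, -0.495, 0.511]
wrist_force: [0.6, -0.5, -0.2]
opening: 0.559
t 6.4 pos [ 0.6227 -0.1986  0.1306] F [ 0.6 -0.5 -0.2] open 0.559 q6 1.10
 turn [-0.017 -0.012  0.014] then shift cm [ 0.31  5.06 -0.41]
```

View pics/w4.png

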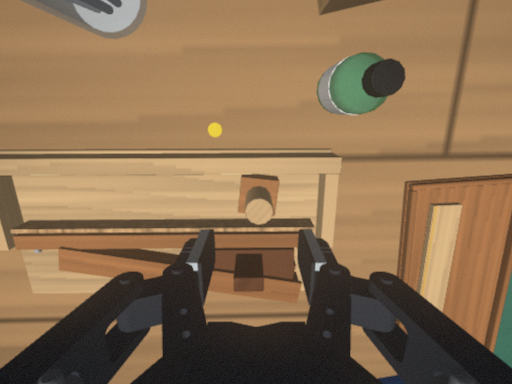

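The wrist view shows the stamp handle at (260,208), centred between the fingers. The ruler is lying in the tray at (440,260).

```bash

python3 -m jog '[[[0.3,2,-0.4],[-0.017,-0.012,0.014],4.8],[[0,2.5,0],[0,0,0],4.8],[[0,2.5,0],[0,0,0],4.8],[[0,2,0],[0,0,0],4.8],[[0,0,0],[0,0,0],4.8]]'
python3 plan.py .6186 -.2017 .042 -90
```

```text
time_s: 6.88
eef_pos: [0.6215, -0.2108, 0.0447]
eef_rot: [-0.5, 0.499, -0.496, 0.505]
wrist_force: [-0.7, 0.4, -1.1]
opening: 0.563
t 6.9 pos [ 0.6215 -0.2108  0.0447] F [-0.7  0.4 -1.1] open 0.563 q6 1.07
 turn [-0.01  -0.001  0.008] then shift cm [-0.91  0.27 -0.29]
```

```bash

python3 -m jog '[[[-0.9,0.2,-0.3],[-0.01,0,0.008],4.8],[[0,0,0],[0,0,0],4.8],[[0,0,0],[0,0,0],1.5],[[0,0,0],[0,0,0],1.5],[[0,0,0],[0,0,0],1.5],[[0,0,0],[0,0,0],1.5],[[0,0,0],[0,0,0],1.5],[[0,0,0],[0,0,0],1.5]]'
python3 plan.py .6186 -.2017 .04 -90
python3 -m jog '[[[0,-3,0],[0,0,0],1.5],[[0,-3,0],[0,0,0],1.5],[[0,-3,0],[0,0,0],1.5],[[0,0,0],[0,0,0],1.5]]'
python3 plan.py .485 -.455 .13 -86.4
```

```text
time_s: 7.55
eef_pos: [0.6206, -0.2064, 0.0498]
eef_rot: [-0.499, 0.498, -0.498, 0.504]
wrist_force: [0.2, 0.9, -1.3]
opening: 0.261
t 7.5 pos [ 0.6206 -0.2064  0.0498] F [ 0.2  0.9 -1.3] open 0.261 q6 1.07
 turn [-0.006 -0.004  0.004] then shift cm [-0.47  0.98 -0.2 ]
time_s: 7.88
eef_pos: [0.6183, -0.2049, 0.1404]
eef_rot: [-0.499, 0.499, -0.5, 0.501]
wrist_force: [1.3, 0.0, 1.7]
opening: 0.262
t 7.9 pos [ 0.6183 -0.2049  0.1404] F [1.3 0.  1.7] open 0.262 q6 1.07
 turn [-0.001 -0.067  0.001] then shift cm [ 24.12   1.04 -14.88]
```

```bash

python3 -m jog '[[[3.2,0,-1.65],[0,-0.067,0],1.5],[[3.2,0,-1.65],[0,0,0],1.5],[[3.2,0,-1.65],[0,0,0],1.5],[[3.2,0,-1.65],[0,0,0],1.5],[[3.2,0,-1.65],[0,0,0],1.5],[[3.2,0,-1.65],[0,0,0],1.5],[[3.2,0,-1],[0,0,0],1.5],[[0,0,0],[0,0,0],1.5],[[0,0,0],[0,0,0],1.5]]'
python3 plan.py .509 -.454 .06 -86.4
```

```text
time_s: 8.63
eef_pos: [0.5214, -0.4433, 0.1444]
eef_rot: [0.518, -0.518, 0.477, -0.485]
wrist_force: [-0.1, -0.3, -0.6]
opening: 0.261
t 8.6 pos [ 0.5214 -0.4433  0.1444] F [-0.1 -0.3 -0.6] open 0.261 q6 0.62
 turn [-0.008  0.011  0.007] then shift cm [ 0.99  8.44 -1.31]
```

```bash

python3 -m jog '[[[0.5,2,-0.7],[-0.008,0.011,0.007],1.5],[[0.5,2.2,-0.6],[0,0,0],1.5],[[0,2.2,0],[0,0,0],1.5],[[0,1.5,0],[0,0,0],1.5],[[0,0,0],[0,0,0],1.5]]'
python3 plan.py .509 -.454 .047 -86.4
python3 - <<'E'
from h import *
c=snap("wrist","w5.png",scale=1)
E
```

```text
time_s: 9.05
eef_pos: [0.5114, -0.4532, 0.0643]
eef_rot: [0.516, -0.516, 0.482, -0.486]
wrist_force: [-0.2, 0.5, -0.5]
opening: 0.253
t 9.1 pos [ 0.5114 -0.4532  0.0643] F [-0.2  0.5 -0.5] open 0.253 q6 0.61
 turn [-0.003  0.001  0.003] then shift cm [ 0.07  1.73 -0.25]
```

View pics/w5.png

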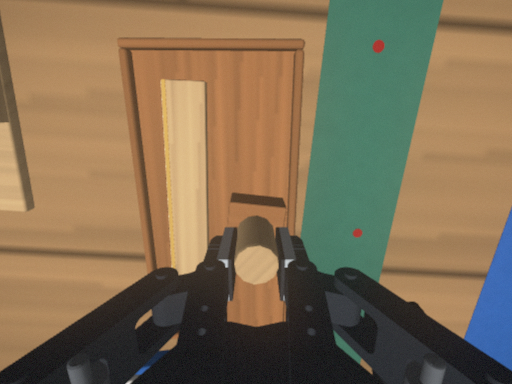

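The stamp, with its foot at (257,210), is between the ruler's edge (x = 207) and the tray wall (x = 295), so it is clear. I lower it and release.

```bash

python3 -m jog '[[[0,1,0],[0,0,0],1.5],[[0,0.6,0],[0,0,0],1.5],[[0,0,0],[0,0,0],1.5]]'
python3 plan.py .509 -.454 .047 -86.4
python3 -m jog '[[[0,0.2,0],[0,0,0],1.5],[[0,0,0],[0,0,0],4.5],[[0,0,0],[0,0,0],4.5],[[0,0,0],[0,0,0],4.5],[[0,-1,0],[0,0,0],4.5],[[0,-3,0],[0,0,0],4.5],[[0,-3.5,0],[0,0,0],4.5],[[0,-3.5,0],[0,0,0],4.5],[[0,-1,0],[0,0,0],6]]'
python3 plan.py .575 .237 .17 0
python3 - <<'E'
from h import *
c=snap("top"); P=cloud(c);Z=P[:,:,2]; np.savez("pics/top1.npz",**c)
for x0,y0,x1,y1,nm in((380,160,445,260,"tray"),):
    for lo,hi,n in((.011,.023,"low"),(.055,.08,"stamp")):
        k=(Z>lo)&(Z<hi); k[:, :x0]=0;k[:,x1:]=0;k[:y0]=0;k[y1:]=0; print(n,k.sum(),P[k].mean(0).round(3) if k.any() else "")
cv2.imwrite("pics/top1.png",cv2.resize(c["frame"][60:280,60:460][:,:,::-1],None,fx=2,fy=2))
E
```

```text
time_s: 9.35
eef_pos: [0.5144, -0.4527, 0.0513]
eef_rot: [-0.516, 0.516, -0.48, 0.486]
wrist_force: [-0.9, 0.2, -0.5]
opening: 0.255
t 9.3 pos [ 0.5144 -0.4527  0.0513] F [-0.9  0.2 -0.5] open 0.255 q6 0.61
 turn [-0.006  0.004  0.007] then shift cm [ 0.1   0.43 -0.55]
time_s: 10.1
eef_pos: [0.5132, -0.4506, 0.175]
eef_rot: [0.517, -0.516, 0.481, -0.485]
wrist_force: [0.9, -0.9, 1.4]
opening: 0.655
t 10.1 pos [ 0.5132 -0.4506  0.175 ] F [ 0.9 -0.9  1.4] open 0.655 q6 0.61
 turn [-0.    -1.504  0.007] then shift cm [ 6.18  0.5  68.76]
low 1125 [ 0.506 -0.412  0.015]
stamp 67 [ 0.514 -0.449  0.065]
```

View pics/top1.png

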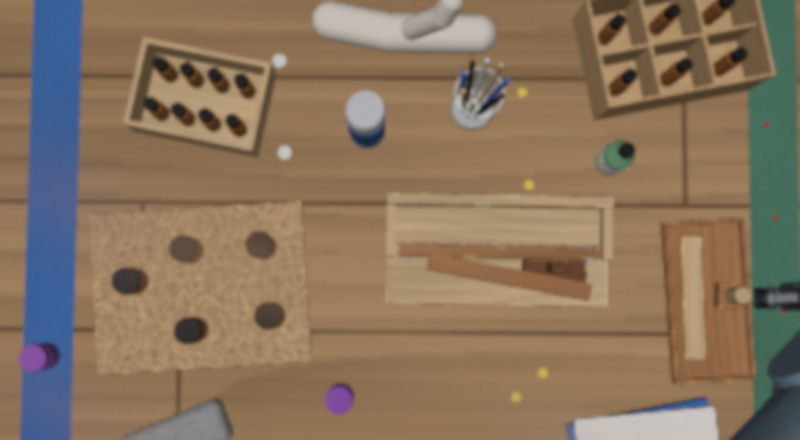

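Ruler and stamp are both lying in the tray, at (693,297) and (740,296) in this picture. All five jars are still on the mat where they were. I turn the jaws to run along x for the jars.

```bash

python3 -m jog '[[[0,0,0],[0,-0.125,0],7],[[0,0,0],[0,-0.125,0],7],[[0,0,0],[0,-0.125,0],7],[[0,0,0],[0,-0.125,0],7],[[0,0,0],[0,-0.125,0],7],[[0,0,0],[0,-0.125,0],7],[[0,0,0],[0,-0.125,0],7],[[0,0,0],[0,-0.125,0],7],[[0,0,0],[0,-0.125,0],7],[[0,0,0],[0,-0.125,0],7],[[0,0,0],[0,-0.125,0],7],[[0,0,0],[0,-0.125,0],7]]'
python3 plan.py .581 .2375 .17 0
```

```text
time_s: 11.15
eef_pos: [0.5117, -0.4504, 0.1742]
eef_rot: [-0.705, 0.709, 0.002, 0.002]
wrist_force: [0.4, 0.5, 0.2]
opening: 0.819
t 11.2 pos [ 0.5117 -0.4504  0.1742] F [0.4 0.5 0.2] open 0.819 q6 -0.90
 turn [0.005 0.001 0.006] then shift cm [ 6.93  0.42 68.79]
```

```bash

python3 -m jog '[[[0.3,0,4.1],[0.005,0,0.006],7],[[0.4,0,4.1],[0,0,0],7],[[0.4,0,4.1],[0,0,0],7],[[0.4,0,4.1],[0,0,0],7],[[0.4,0,4.1],[0,0,0],7],[[0.4,0,4.1],[0,0,0],7],[[0.4,0,4.1],[0,0,0],7],[[0.4,0,4.1],[0,0,0],7],[[0.4,0,4.1],[0,0,0],7],[[0.4,0,4.1],[0,0,0],7],[[0.4,0,4.1],[0,0,0],7],[[0.4,0,4.1],[0,0,0],7]]'
python3 plan.py .581 .2375 .12 0
```

```text
time_s: 12.15
eef_pos: [0.5509, 0.0427, 0.1666]
eef_rot: [-0.707, 0.707, -0.004, 0.001]
wrist_force: [0.4, 0.6, 0.1]
opening: 0.82
t 12.2 pos [0.5509 0.0427 0.1666] F [0.4 0.6 0.1] open 0.820 q6 -0.13
 turn [ 0.    -0.007 -0.004] then shift cm [ 3.01  4.66 19.48]
```

```bash

python3 -m jog '[[[0.7,0.9,4],[0,-0.007,-0.004],7],[[0.7,1,4],[0,0,0],7],[[0.7,1,4],[0,0,0],7],[[0.6,1,4],[0,0,0],7],[[0.2,0.4,2],[0,0,0],7],[[0,0,0],[0,0,0],7]]'
python3 plan.py .581 .2375 .04 0
python3 - <<'E'
from h import *
c=snap("wrist","w6.png",scale=1)
E
```

```text
time_s: 12.65
eef_pos: [0.5768, 0.2312, 0.1225]
eef_rot: [0.708, -0.707, -0.003, 0.002]
wrist_force: [-0.8, 0.5, 0.5]
opening: 0.824
t 12.7 pos [0.5768 0.2312 0.1225] F [-0.8  0.5  0.5] open 0.824 q6 0.18
 turn [-0.001  0.007  0.002] then shift cm [0.42 8.25 0.63]
```

View pics/w6.png

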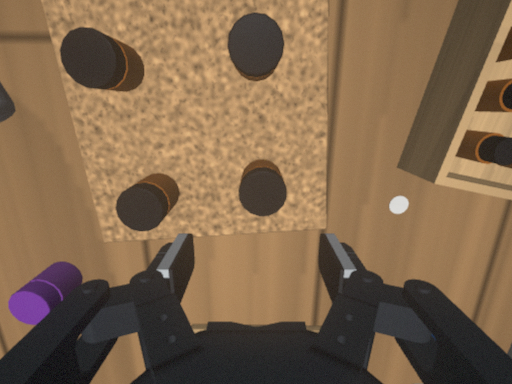

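The amber jar with its black lid at (262,190) is centred between the fingers; the purple decoy is at (45,292), well off to the side. I grasp this jar.

```bash

python3 -m jog '[[[0.4,2.5,0.6],[0,0.007,0],7],[[0,3,0],[0,0,0],7],[[0,2.2,0],[0,0,0],7],[[0,0.8,0],[0,0,0],7],[[0,0,0],[0,0,0],7]]'
python3 plan.py .581 .2375 .04 0
```

```text
time_s: 13.12
eef_pos: [0.5827, 0.232, 0.0369]
eef_rot: [-0.707, 0.707, 0.001, 0.002]
wrist_force: [-0.5, -0.6, 0.5]
opening: 0.825
t 13.1 pos [0.5827 0.232  0.0369] F [-0.5 -0.6  0.5] open 0.825 q6 0.19
 turn [ 0.001 -0.001  0.005] then shift cm [-0.17 -0.31  0.55]
```

```bash

python3 -m jog '[[[-0.1,0,0.6],[0,0,0.005],7],[[0,0,0],[0,0,0],7],[[0,0,0],[0,0,0],3],[[0,0,0],[0,0,0],3],[[0,0,0],[0,0,0],3],[[0,0,0],[0,0,0],3],[[0,0,0],[0,0,0],3],[[0,0,0],[0,0,0],3]]'
python3 plan.py .581 .2375 .04 0
```

```text
time_s: 13.78
eef_pos: [0.5859, 0.2367, 0.0441]
eef_rot: [0.707, -0.707, -0.002, -0.005]
wrist_force: [0.1, 0.2, -0.8]
opening: 0.441
t 13.8 pos [0.5859 0.2367 0.0441] F [ 0.1  0.2 -0.8] open 0.441 q6 0.20
 turn [-0.    -0.004  0.009] then shift cm [-0.49  0.41  0.08]
```

```bash

python3 -m jog '[[[0,-3,0],[0,-0.004,0.009],3],[[0,-3,0],[0,0,0],3],[[0,-3,-1],[0,0,0],3],[[0,-1,-4],[0,0,0],3],[[0.3,0,-4],[0,0,0],3],[[0.3,0,-4],[0,0,0],3],[[0.3,0,-4],[0,0,0],3],[[0.3,0,-4],[0,0,0],3],[[0.3,0,-4],[0,0,0],3],[[0.3,0,-4],[0,0,0],3],[[0.3,0,-4],[0,0,0],3],[[0.3,0,-4],[0,0,0],3]]'
python3 plan.py .6146 -.2305 .13 -0.5
python3 -m jog '[[[0.2,0,-4],[0,0,0],3],[[0.2,0,-4],[0,0,0],3],[[0,0,0],[0,0,0],3],[[0,0,0],[0,0,0],3]]'
python3 plan.py .6146 -.2305 .075 -0.5
```

```text
time_s: 14.78
eef_pos: [0.6108, -0.1382, 0.1496]
eef_rot: [0.707, -0.707, -0.006, 0.005]
wrist_force: [1.7, -0.9, -0.8]
opening: 0.439
t 14.8 pos [ 0.6108 -0.1382  0.1496] F [ 1.7 -0.9 -0.8] open 0.439 q6 -0.43
 turn [-0.     0.025  0.002] then shift cm [ 0.46  1.96 -9.23]
time_s: 15.12
eef_pos: [0.615, -0.2314, 0.1496]
eef_rot: [-0.706, 0.708, 0.004, -0.001]
wrist_force: [-0.6, 0.3, -0.9]
opening: 0.44
t 15.1 pos [ 0.615  -0.2314  0.1496] F [-0.6  0.3 -0.9] open 0.440 q6 -0.55
 turn [0.003 0.016 0.003] then shift cm [-0.04  7.46  0.09]
```

```bash

python3 -m jog '[[[0,2.5,0],[0.003,0.016,0.003],3],[[0,2.5,0.2],[0,0,0],3],[[0,2.2,0.2],[0,0,0],3],[[0,1,0.1],[0,0,0],3],[[0,0,0],[0,0,0],3]]'
python3 plan.py .6146 -.2305 .051 -0.5
```

```text
time_s: 15.53
eef_pos: [0.6165, -0.2253, 0.0669]
eef_rot: [-0.706, 0.708, -0.002, 0.005]
wrist_force: [-0.2, 0.5, -0.4]
opening: 0.442
t 15.5 pos [ 0.6165 -0.2253  0.0669] F [-0.2  0.5 -0.4] open 0.442 q6 -0.52
 turn [ 0.002 -0.001  0.004] then shift cm [-0.19  1.59 -0.52]
```

```bash

python3 -m jog '[[[-0.2,1,-0.3],[0.002,0,0.004],3],[[0,0.5,0],[0,0,0],3],[[0,0.2,0],[0,0,0],3]]'
python3 plan.py .6146 -.2305 .050 -0.5
python3 - <<'E'
from h import *
snap("wrist","w7.png",scale=1)
E
```

```text
time_s: 15.78
eef_pos: [0.6156, -0.2269, 0.0507]
eef_rot: [-0.707, 0.707, -0.002, 0.003]
wrist_force: [-0.3, 0.4, -0.5]
opening: 0.441
t 15.8 pos [ 0.6156 -0.2269  0.0507] F [-0.3  0.4 -0.5] open 0.441 q6 -0.53
 turn [0.001 0.002 0.001] then shift cm [-0.1   0.07 -0.36]
```

View pics/w7.png

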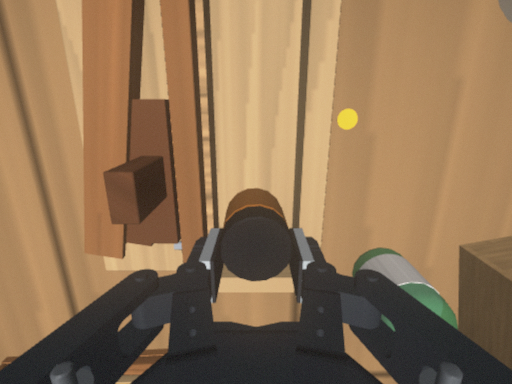

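Jar 1 is in the channel at the -y end, at (255,240) between the bar (x = 205) and the fence (x = 303). I release it and go for the next jar.

```bash

python3 -m jog '[[[0,0.1,0],[0,0,0],5.2],[[0,0,0],[0,0,0],5.2],[[0,0,0],[0,0,0],5.2],[[0,-1,0],[0,0,0],5.2],[[0,-3,0],[0,0,0],5.2],[[0,-3.5,0],[0,0,0],5.2],[[0,-1.5,2],[0,0,0],6],[[0,0,4],[0,0,0],7],[[0,0,4],[0,0,0],7],[[0,0,4],[0,0,0],7],[[0,0,4],[0,0,0],7],[[0,0,4],[0,0,0],7]]'
python3 plan.py .575 .3465 .13 0
python3 -m jog '[[[-0.4,0,4],[0,0,0],7],[[-0.4,0,4],[0,0,0],7],[[-0.4,0,4],[0,0,0],7],[[-0.4,0,4],[0,0,0],7],[[-0.4,0,4],[0,0,0],7],[[-0.4,0,4],[0,0,0],7]]'
python3 plan.py .575 .3465 .13 0
python3 - <<'E'
from h import *
c=snap("top"); P=cloud(c);Z=P[:,:,2]
m=((Z>.047)&(Z<.068)).astype(np.uint8); m[:,365:]=0; m[:165]=0; m[240:]=0
n,l,s,ce=cv2.connectedComponentsWithStats(m)
for i in range(1,n):
    if 80<s[i][4]<260: print(ce[i].round(1),s[i][4],ray(c,*ce[i],.056).round(4),np.median(P[l==i],0).round(3))
E
```

```text
time_s: 16.83
eef_pos: [0.6235, -0.0121, 0.1585]
eef_rot: [-0.703, 0.711, -0.001, 0.015]
wrist_force: [-0.4, 0.8, -0.5]
opening: 0.821
t 16.8 pos [ 0.6235 -0.0121  0.1585] F [-0.4  0.8 -0.5] open 0.821 q6 -0.18
 turn [ 0.01  -0.022  0.021] then shift cm [-4.85  2.85 35.86]
time_s: 17.33
eef_pos: [0.6067, 0.2379, 0.1668]
eef_rot: [-0.704, 0.71, 0.004, 0.021]
wrist_force: [0.7, -0.7, -0.8]
opening: 0.818
t 17.3 pos [0.6067 0.2379 0.1668] F [ 0.7 -0.7 -0.8] open 0.818 q6 0.23
 turn [ 0.01  -0.024  0.036] then shift cm [-3.17  3.68 10.86]
[350.3 172.3] 164 [ 0.613 -0.225  0.056] [ 0.613 -0.223  0.062]
[151.7 186.1] 105 [0.5692 0.345  0.056 ] [0.569 0.345 0.056]
[153.4 223.7] 111 [0.4615 0.3378 0.056 ] [0.461 0.339 0.056]
[ 76.7 236.3] 83 [0.424  0.5562 0.056 ] [0.424 0.558 0.052]
```

```bash

python3 -m jog '[[[-1,0.8,3.5],[0.01,-0.024,0.036],7],[[-1.1,1.2,3.6],[0,0,0],7],[[-1.1,1.2,3.6],[0,0,0],7],[[0,2,0.3],[0,0,0],7],[[0,2,0.2],[0,0,0],7],[[0,0,0],[0,0,0],7]]'
python3 plan.py .575 .3465 .041 0
```

```text
time_s: 17.88
eef_pos: [0.5761, 0.3653, 0.1047]
eef_rot: [0.711, -0.703, -0.01, 0.0]
wrist_force: [-0.4, -0.7, -1.6]
opening: 0.817
t 17.9 pos [0.5761 0.3653 0.1047] F [-0.4 -0.7 -1.6] open 0.817 q6 0.37
 turn [-0.011  0.015  0.014] then shift cm [-0.11  6.37 -1.88]
```

```bash

python3 -m jog '[[[-0.1,1,-1.8],[-0.011,0.015,0.014],7],[[0,2,0],[0,0,0],7],[[0,2,0],[0,0,0],7],[[0,1,0.2],[0,0,0],7],[[0,0,0],[0,0,0],7]]'
python3 plan.py .575 .3465 .038 0
```

```text
time_s: 18.3
eef_pos: [0.5801, 0.3451, 0.05]
eef_rot: [-0.707, 0.707, 0.001, 0.003]
wrist_force: [-0.4, -0.5, -0.1]
opening: 0.821
t 18.3 pos [0.5801 0.3451 0.05  ] F [-0.4 -0.5 -0.1] open 0.821 q6 0.37
 turn [ 0.    -0.004  0.006] then shift cm [-0.51  1.2   0.14]
```

```bash

python3 -m jog '[[[-0.5,1.3,0.2],[0,-0.004,0.006],7],[[0,0.2,0],[0,0,0],7],[[0,0.1,0],[0,0,0],3],[[0,0,0],[0,0,0],3],[[0,0,0],[0,0,0],3],[[0,0,0],[0,0,0],3],[[0,0,0],[0,0,0],3],[[0,0,0],[0,0,0],3]]'
python3 plan.py .575 .3465 .04 0
python3 -m jog '[[[0,-3,0],[0,0,0],3],[[0,-3,0],[0,0,0],3],[[0,-3,-1],[0,0,0],3],[[0,-1,-4],[0,0,0],3],[[0.3,0,-4],[0,0,0],3],[[0.3,0,-4],[0,0,0],3],[[0.3,0,-4],[0,0,0],3],[[0.3,0,-4],[0,0,0],3],[[0.3,0,-4],[0,0,0],3],[[0.3,0,-4],[0,0,0],3],[[0.3,0,-4],[0,0,0],3],[[0.3,0,-4],[0,0,0],3]]'
python3 plan.py .615 -.1705 .13 -0.5
```

```text
time_s: 18.97
eef_pos: [0.5788, 0.3466, 0.0391]
eef_rot: [0.708, -0.706, -0.002, -0.003]
wrist_force: [-0.0, -0.1, -0.4]
opening: 0.448
t 19.0 pos [0.5788 0.3466 0.0391] F [-0.  -0.1 -0.4] open 0.448 q6 0.37
 turn [-0.002 -0.002  0.006] then shift cm [-0.38 -0.09 -0.01]
time_s: 19.97
eef_pos: [0.6033, -0.028, 0.1455]
eef_rot: [0.708, -0.706, -0.01, 0.001]
wrist_force: [0.4, 0.2, -1.5]
opening: 0.447
t 20.0 pos [ 0.6033 -0.028   0.1455] F [ 0.4  0.2 -1.5] open 0.447 q6 -0.26
 turn [-0.003  0.024  0.012] then shift cm [  1.3    1.55 -14.24]
```

```bash

python3 -m jog '[[[0.4,0,-4],[-0.003,0.024,0.012],3],[[0.4,0,-4],[0,0,0],3],[[0.3,0,-4],[0,0,0],3],[[0,1,-1.4],[0,0,0],3],[[0,2.5,0.2],[0,0,0],3],[[0,2.5,0.2],[0,0,0],3],[[0,0,0],[0,0,0],3]]'
python3 plan.py .615 -.1705 .046 -0.5
```

```text
time_s: 20.55
eef_pos: [0.6154, -0.1763, 0.0873]
eef_rot: [-0.704, 0.71, -0.005, 0.011]
wrist_force: [-1.8, 0.9, -1.7]
opening: 0.442
t 20.6 pos [ 0.6154 -0.1763  0.0873] F [-1.8  0.9 -1.7] open 0.442 q6 -0.44
 turn [ 0.007 -0.013  0.008] then shift cm [-0.04  4.13  0.58]
```

```bash

python3 -m jog '[[[0,1,0.6],[0.007,-0.013,0.008],3],[[0,1.3,0],[0,0,0],3],[[0,1,0],[0,0,0],3],[[0,0.3,0],[0,0,0],3],[[0,0,0],[0,0,0],3]]'
python3 plan.py .615 -.1705 .046 -0.5
```

```text
time_s: 20.97
eef_pos: [0.6165, -0.1676, 0.0499]
eef_rot: [0.707, -0.707, 0.001, -0.002]
wrist_force: [0.4, -0.0, -0.9]
opening: 0.442
t 21.0 pos [ 0.6165 -0.1676  0.0499] F [ 0.4 -0.  -0.9] open 0.442 q6 -0.45
 turn [-0.001  0.005  0.   ] then shift cm [-0.15  0.39 -0.3 ]
```

```bash

python3 -m jog '[[[-0.1,0.4,-0.2],[0,0.005,0],3],[[0,0,0],[0,0,0],3]]'
python3 plan.py .615 -.1705 .046 -0.5
python3 -m jog '[[[0,0,0],[0,0,0],5.2],[[0,0,0],[0,0,0],5.2],[[0,0,0],[0,0,0],5.2],[[0,-1,0],[0,0,0],5.2],[[0,-3,0],[0,0,0],5.2],[[0,-3.5,0],[0,0,0],5.2],[[0,-1.5,2],[0,0,0],6],[[-1.5,0,3.7],[0,0,0],7],[[-1.5,0,3.7],[0,0,0],7],[[-1.5,0,3.7],[0,0,0],7],[[-1.5,0,3.7],[0,0,0],7],[[-1.5,0,3.7],[0,0,0],7]]'
python3 plan.py .479 .2225 .13 0
```

```text
time_s: 21.13
eef_pos: [0.616, -0.1691, 0.0461]
eef_rot: [0.707, -0.707, 0.003, -0.003]
wrist_force: [-0.1, 0.2, -1.5]
opening: 0.44
t 21.1 pos [ 0.616  -0.1691  0.0461] F [-0.1  0.2 -1.5] open 0.440 q6 -0.45
 turn [-0.     0.     0.001] then shift cm [-0.1   0.01 -0.14]
time_s: 22.13
eef_pos: [0.5484, 0.0331, 0.1523]
eef_rot: [-0.705, 0.709, -0.0, 0.015]
wrist_force: [1.1, 0.5, 0.5]
opening: 0.819
t 22.1 pos [0.5484 0.0331 0.1523] F [1.1 0.5 0.5] open 0.819 q6 -0.13
 turn [ 0.007 -0.022  0.021] then shift cm [-6.94  2.23 18.94]
```

```bash
cat > jars.py <<'E'
from h import *
def jars(n="wrist"):
    c=snap(n); P=cloud(c); Z=P[:,:,2]
    m=((Z>.050)&(Z<.067)&(P[:,:,0]>.3)&(P[:,:,0]<.7)&(P[:,:,1]>-.28)&(P[:,:,1]<.6)).astype(np.uint8)
    k,l,s,ce=cv2.connectedComponentsWithStats(m)
    for i in range(1,k):
        q=P[l==i]; 
        if s[i][4]>60:
            (x,y),r=cv2.minEnclosingCircle((q[:,:2]*1000).astype(np.float32)); print(n,ce[i].round(),s[i][4],"mid",((q.max(0)+q.min(0))/2).round(4),"circ",round(x),round(y),"r",round(r,1),c["frame"][l==i].mean(0).round())
import sys; jars(*sys.argv[1:])
E
python3 -m jog '[[[-1.4,0.2,3.7],[0.007,-0.022,0.021],7],[[-1.4,0.5,3.7],[0,0,0],7],[[-1.4,0.5,3.7],[0,0,0],7],[[-1.4,0.5,3.7],[0,0,0],7],[[-1.2,0.4,3],[0,0,0],7],[[0,0,0],[0,0,0],7]]'
python3 plan.py .479 .2225 .13 0; python3 jars.py; python3 jars.py top
```

```text
time_s: 22.63
eef_pos: [0.4769, 0.2247, 0.1391]
eef_rot: [0.708, -0.706, -0.006, -0.002]
wrist_force: [-0.7, -0.2, -0.1]
opening: 0.821
t 22.6 pos [0.4769 0.2247 0.1391] F [-0.7 -0.2 -0.1] open 0.821 q6 0.21
 turn [-0.003  0.005  0.012] then shift cm [ 0.21  0.91 -0.22]
wrist [230.  53.] 2333 mid [0.4575 0.3389 0.0547] circ 458 339 r 20.0 [68. 60. 54.]
wrist [257. 195.] 1506 mid [0.4796 0.2251 0.0543] circ 480 225 r 19.8 [66. 56. 47.]
top [330. 171.] 158 mid [ 0.6145 -0.1667  0.0585] circ 615 -167 r 19.9 [54. 48. 44.]
top [350. 172.] 161 mid [ 0.6123 -0.2241  0.0583] circ 614 -225 r 20.4 [54. 48. 43.]
top [123. 200.] 150 mid [0.5272 0.4283 0.0557] circ 529 427 r 20.5 [67. 59. 56.]
top [ 76. 239.] 123 mid [0.4161 0.5588 0.054 ] circ 416 558 r 20.0 [127.  80. 152.]
top [229. 260.] 123 mid [0.3586 0.1197 0.0551] circ 360 120 r 19.4 [128.  76. 151.]
```

```bash

python3 -m jog '[[[0.2,2,0],[-0.003,0.005,0.012],7],[[0,2.8,0.2],[0,0,0],7],[[0,2.8,0.2],[0,0,0],7],[[0,1.7,0.1],[0,0,0],7],[[0,0,0],[0,0,0],7]]'
python3 plan.py .479 .2240 .038 0
```

```text
time_s: 23.15
eef_pos: [0.4916, 0.2215, 0.051]
eef_rot: [-0.707, 0.707, 0.004, 0.008]
wrist_force: [-0.4, -0.3, -1.1]
opening: 0.822
t 23.1 pos [0.4916 0.2215 0.051 ] F [-0.4 -0.3 -1.1] open 0.822 q6 0.22
 turn [ 0.001 -0.007  0.017] then shift cm [-1.26  1.3   0.25]
```

```bash

python3 -m jog '[[[-1.2,0.3,0.3],[0,-0.007,0.017],7],[[-0.1,0.9,0],[0,0,0],7],[[0,0.3,0],[0,0,0],6],[[0,0,0],[0,0,0],3],[[0,0,0],[0,0,0],3],[[0,0,0],[0,0,0],3],[[0,0,0],[0,0,0],3],[[0,0,0],[0,0,0],3],[[0,0,0],[0,0,0],3]]'
python3 plan.py .479 .2240 .038 0
```

```text
time_s: 23.9
eef_pos: [0.4832, 0.222, 0.0408]
eef_rot: [0.707, -0.707, -0.001, -0.004]
wrist_force: [-0.1, -0.3, -0.8]
opening: 0.442
t 23.9 pos [0.4832 0.222  0.0408] F [-0.1 -0.3 -0.8] open 0.442 q6 0.21
 turn [-0.    -0.003  0.007] then shift cm [-0.42  0.28  0.2 ]
```

```bash

python3 -m jog '[[[0,-3,0],[0,-0.003,0.007],3],[[0,-3,0],[0,0,0],3],[[0,-3,-1],[0,0,0],3],[[1,-1,-3.5],[0,0,0],3],[[1.5,0,-3.7],[0,0,0],3],[[1.5,0,-3.7],[0,0,0],3],[[1.5,0,-3.7],[0,0,0],3],[[1.5,0,-3.7],[0,0,0],3],[[1.5,0,-3.7],[0,0,0],3],[[1.5,0,-3.7],[0,0,0],3],[[1.5,0,-3.7],[0,0,0],3],[[0,0,0],[0,0,0],3]]'
python3 plan.py .6155 -.1105 .1 -0.5
```

```text
time_s: 24.9
eef_pos: [0.6031, -0.093, 0.1471]
eef_rot: [-0.706, 0.708, 0.005, -0.002]
wrist_force: [0.8, 0.5, -0.6]
opening: 0.446
t 24.9 pos [ 0.6031 -0.093   0.1471] F [ 0.8  0.5 -0.6] open 0.446 q6 -0.36
 turn [0.004 0.019 0.004] then shift cm [ 1.26  4.71 -1.74]
```

```bash

python3 -m jog '[[[1.2,1,-1.6],[0.004,0.019,0.004],3],[[0,2.5,0.1],[0,0,0],3],[[0,2.5,0.2],[0,0,0],3],[[0,1.5,0.1],[0,0,0],3],[[0,0,0],[0,0,0],3]]'
python3 plan.py .6155 -.1105 .047 -0.5
```

```text
time_s: 25.32
eef_pos: [0.6182, -0.1107, 0.0711]
eef_rot: [-0.707, 0.708, -0.004, 0.007]
wrist_force: [-1.2, 0.4, -1.0]
opening: 0.443
t 25.3 pos [ 0.6182 -0.1107  0.0711] F [-1.2  0.4 -1. ] open 0.443 q6 -0.35
 turn [ 0.002 -0.008  0.004] then shift cm [-0.27  2.41  0.02]
```

```bash

python3 -m jog '[[[-0.3,1.2,0],[0.002,-0.008,0.004],3],[[0,0.9,0],[0,0,0],3],[[0,0.3,0],[0,0,0],3],[[0,0,0],[0,0,0],3]]'
python3 plan.py .6155 -.1105 .047 -0.5
```

```text
time_s: 25.65
eef_pos: [0.6151, -0.1099, 0.0461]
eef_rot: [0.707, -0.707, 0.002, -0.002]
wrist_force: [0.7, -0.3, -0.6]
opening: 0.447
t 25.6 pos [ 0.6151 -0.1099  0.0461] F [ 0.7 -0.3 -0.6] open 0.447 q6 -0.36
 turn [-0.001  0.002  0.   ] then shift cm [ 0.04 -0.09 -0.06]
```

Jar 3 is down. I release it and go to the jar near (.457,.338).

```bash

python3 -m jog '[[[0,0,0],[0,0,0],5.2],[[0,0,0],[0,0,0],5.2],[[0,0,0],[0,0,0],5.2],[[0,-1,0],[0,0,0],5.2],[[0,-3,0],[0,0,0],5.2],[[0,-3.5,0],[0,0,0],5.2],[[0,-1.5,2],[0,0,0],6],[[-1.5,0,3.7],[0,0,0],7],[[-1.5,0,3.7],[0,0,0],7],[[-1.5,0,3.7],[0,0,0],7],[[-1.5,0,3.7],[0,0,0],7],[[-1.5,0,3.7],[0,0,0],7]]'
python3 plan.py .457 .339 .13 0
python3 -m jog '[[[-1.5,0,3.8],[0.007,-0.022,0.021],7],[[-1.5,0.2,3.8],[0,0,0],7],[[-1.5,0.2,3.8],[0,0,0],7],[[-1.5,0.2,3.8],[0,0,0],7],[[-1.5,0.2,3.8],[0,0,0],7],[[0,0,0],[0,0,0],7]]'
python3 plan.py .457 .339 .13 0;python3 jars.py; python3 jars.py top
```

```text
time_s: 26.65
eef_pos: [0.5495, 0.0932, 0.1554]
eef_rot: [-0.705, 0.709, 0.002, 0.016]
wrist_force: [0.2, -0.3, 0.2]
opening: 0.818
t 26.6 pos [0.5495 0.0932 0.1554] F [ 0.2 -0.3  0.2] open 0.818 q6 -0.02
 turn [ 0.006 -0.019  0.025] then shift cm [-9.25  2.54 24.58]
time_s: 27.15
eef_pos: [0.472, 0.2944, 0.1576]
eef_rot: [0.709, -0.705, -0.009, -0.004]
wrist_force: [-0.3, -1.0, 0.5]
opening: 0.817
t 27.1 pos [0.472  0.2944 0.1576] F [-0.3 -1.   0.5] open 0.817 q6 0.34
 turn [-0.007  0.008  0.019] then shift cm [-1.5   2.76  4.46]
wrist [324.  30.] 2143 mid [0.5285 0.4297 0.0547] circ 529 430 r 20.0 [55. 50. 46.]
wrist [238. 142.] 1508 mid [0.457  0.3392 0.0551] circ 457 339 r 19.9 [68. 57. 48.]
top [310. 172.] 156 mid [ 0.614  -0.1074  0.0585] circ 614 -108 r 19.7 [55. 49. 44.]
top [330. 171.] 157 mid [ 0.6144 -0.1663  0.0583] circ 615 -167 r 19.6 [54. 48. 44.]
top [351. 172.] 159 mid [ 0.6121 -0.2245  0.059 ] circ 613 -225 r 20.0 [54. 48. 44.]
top [122. 199.] 128 mid [0.53   0.4282 0.0558] circ 529 428 r 19.9 [64. 59. 58.]
top [ 75. 239.] 99 mid [0.4161 0.5627 0.0537] circ 416 560 r 19.3 [131.  85. 156.]
top [229. 260.] 116 mid [0.3585 0.1196 0.0539] circ 360 120 r 19.8 [129.  76. 152.]
```

```bash

python3 -m jog '[[[-1.2,1.5,3],[-0.007,0.008,0.019],7],[[-0.4,2.5,1.4],[0,0,0],7],[[-0.1,2.5,0.2],[0,0,0],7],[[-0.1,2,0.2],[0,0,0],7],[[0,0,0],[0,0,0],7]]'
python3 plan.py .457 .338 .037 0
```

```text
time_s: 27.67
eef_pos: [0.4658, 0.3354, 0.0771]
eef_rot: [-0.707, 0.707, 0.002, 0.008]
wrist_force: [-1.1, -0.6, 0.1]
opening: 0.82
t 27.7 pos [0.4658 0.3354 0.0771] F [-1.1 -0.6  0.1] open 0.820 q6 0.43
 turn [ 0.    -0.009  0.014] then shift cm [-0.88  4.01  0.26]
```

```bash

python3 -m jog '[[[-0.9,1,0.3],[0,-0.009,0.014],7],[[-0.2,1.5,0],[0,0,0],7],[[-0.2,1.2,0.1],[0,0,0],7],[[-0.1,0.4,0],[0,0,0],7],[[0,0,0],[0,0,0],7]]'
python3 plan.py .457 .338 .037 0
```

```text
time_s: 28.08
eef_pos: [0.4561, 0.3361, 0.038]
eef_rot: [0.708, -0.707, 0.001, -0.003]
wrist_force: [-0.0, -0.3, -0.6]
opening: 0.815
t 28.1 pos [0.4561 0.3361 0.038 ] F [-0.  -0.3 -0.6] open 0.815 q6 0.43
 turn [-0.001 -0.006  0.003] then shift cm [0.09 0.1  0.19]
```

```bash

python3 -m jog '[[[0,0.1,0.2],[0,-0.006,0],3],[[0,0,0],[0,0,0],3],[[0,0,0],[0,0,0],3],[[0,0,0],[0,0,0],3],[[0,0,0],[0,0,0],3],[[0,0,0],[0,0,0],3]]'
python3 plan.py .457 .338 .037 0
python3 -m jog '[[[0,-3,0],[0,0,0],3],[[0,-3,0],[0,0,0],3],[[0,-3,-1],[0,0,0],3],[[1,-1,-3.5],[0,0,0],3],[[1.6,0,-3.6],[0,0,0],3],[[1.6,0,-3.6],[0,0,0],3],[[1.6,0,-3.6],[0,0,0],3],[[1.6,0,-3.6],[0,0,0],3],[[1.6,0,-3.6],[0,0,0],3],[[1.6,0,-3.6],[0,0,0],3],[[1.6,0,-3.6],[0,0,0],3],[[1.6,0,-3.6],[0,0,0],3]]'
python3 plan.py .616 -.0505 .1 -0.5
```

```text
time_s: 28.58
eef_pos: [0.4588, 0.3389, 0.0407]
eef_rot: [0.708, -0.706, -0.003, -0.002]
wrist_force: [1.1, 0.3, -0.4]
opening: 0.438
t 28.6 pos [0.4588 0.3389 0.0407] F [ 1.1  0.3 -0.4] open 0.438 q6 0.43
 turn [-0.003  0.001  0.008] then shift cm [-0.18  0.37 -0.09]
time_s: 29.58
eef_pos: [0.5995, 0.0002, 0.1473]
eef_rot: [0.708, -0.706, -0.009, 0.002]
wrist_force: [-0.1, 1.4, -1.1]
opening: 0.44
t 29.6 pos [5.995e-01 2.000e-04 1.473e-01] F [-0.1  1.4 -1.1] open 0.440 q6 -0.22
 turn [-0.004  0.025  0.01 ] then shift cm [ 1.69  4.73 -5.05]
```

```bash

python3 -m jog '[[[0.8,0,-2.4],[-0.004,0.025,0.01],3],[[0.5,1,-2.2],[0,0,0],3],[[0,2.5,0.2],[0,0,0],3],[[0,2.5,0.2],[0,0,0],3],[[0,1.5,0.1],[0,0,0],3],[[0,0,0],[0,0,0],3]]'
python3 plan.py .616 -.0505 .047 -0.5
```

```text
time_s: 30.08
eef_pos: [0.6191, -0.0563, 0.0726]
eef_rot: [-0.705, 0.709, -0.005, 0.011]
wrist_force: [-0.2, 0.0, -0.8]
opening: 0.445
t 30.1 pos [ 0.6191 -0.0563  0.0726] F [-0.2  0.  -0.8] open 0.445 q6 -0.26
 turn [ 0.005 -0.013  0.009] then shift cm [-0.31  2.56  0.58]
```

```bash

python3 -m jog '[[[-0.3,0.6,0.6],[0.005,-0.013,0.009],3],[[-0.1,1,0],[0,0,0],3],[[0,0.8,0],[0,0,0],3],[[0,0.2,0],[0,0,0],3],[[0,0,0],[0,0,0],3]]'
python3 plan.py .616 -.0505 .0472 -0.5
```

```text
time_s: 30.5
eef_pos: [0.6157, -0.0489, 0.0463]
eef_rot: [-0.707, 0.707, -0.002, 0.002]
wrist_force: [-0.1, 0.7, -0.6]
opening: 0.441
t 30.5 pos [ 0.6157 -0.0489  0.0463] F [-0.1  0.7 -0.6] open 0.441 q6 -0.27
 turn [0.    0.002 0.001] then shift cm [ 0.03 -0.09 -0.16]
```

Down. I release it and go to the last jar near (.528,.429).

```bash

python3 -m jog '[[[0,0,0],[0,0,0],5.2],[[0,0,0],[0,0,0],5.2],[[0,0,0],[0,0,0],5.2],[[0,-1,0],[0,0,0],5.2],[[0,-3,0],[0,0,0],5.2],[[0,-3.5,0],[0,0,0],5.2],[[0,-1.5,2],[0,0,0],6],[[-0.8,0,4],[0,0,0],7],[[-0.8,0,4],[0,0,0],7],[[-0.8,0,4],[0,0,0],7],[[-0.8,0,4],[0,0,0],7],[[-0.8,0,4],[0,0,0],7]]'
python3 -m jog '[[[-1,0,4],[0.007,-0.022,0.021],7],[[-1,0,4],[0,0,0],7],[[-1,0.2,4],[0,0,0],7],[[-1,0.2,4],[0,0,0],7],[[-1,0.2,4],[0,0,0],7],[[0,0,0],[0,0,0],7]]'
python3 plan.py .528 .429 .13 0;python3 jars.py; python3 jars.py top
```

```text
time_s: 31.5
eef_pos: [0.5845, 0.1693, 0.1546]
eef_rot: [-0.706, 0.708, 0.0, 0.015]
wrist_force: [1.0, 0.9, -0.8]
opening: 0.819
time_s: 32.0
eef_pos: [0.5336, 0.3793, 0.1595]
eef_rot: [0.711, -0.703, -0.007, -0.001]
wrist_force: [-0.3, -1.5, 0.2]
opening: 0.82
t 32.0 pos [0.5336 0.3793 0.1595] F [-0.3 -1.5  0.2] open 0.820 q6 0.43
 turn [-0.011  0.008  0.012] then shift cm [-0.56  2.95  4.97]
wrist [249. 136.] 1511 mid [0.5288 0.4303 0.0548] circ 529 430 r 19.9 [69. 59. 49.]
wrist [113. 380.] 206 mid [0.3605 0.1358 0.052 ] circ 361 130 r 18.3 [101.  54. 130.]
top [289. 171.] 148 mid [ 0.6138 -0.0473  0.0589] circ 615 -49 r 19.7 [53. 48. 44.]
top [310. 172.] 154 mid [ 0.614  -0.1071  0.0584] circ 613 -108 r 19.9 [55. 49. 45.]
top [330. 172.] 159 mid [ 0.6143 -0.1662  0.0583] circ 615 -166 r 19.8 [54. 48. 44.]
top [350. 172.] 157 mid [ 0.6123 -0.2245  0.0585] circ 613 -224 r 20.5 [55. 49. 44.]
top [229. 260.] 114 mid [0.3589 0.1197 0.0535] circ 360 121 r 19.7 [129.  76. 152.]
```

```bash

python3 -m jog '[[[-0.5,1.2,3],[-0.011,0.008,0.012],7],[[-0.2,2.5,1.8],[0,0,0],7],[[-0.1,2.5,0.3],[0,0,0],7],[[-0.1,2.2,0.2],[0,0,0],7],[[0,0,0],[0,0,0],7]]'
python3 plan.py .528 .429 .037 0
```

```text
time_s: 32.52
eef_pos: [0.5338, 0.4242, 0.0802]
eef_rot: [-0.707, 0.708, 0.0, 0.007]
wrist_force: [-1.0, -0.6, -1.5]
opening: 0.818
t 32.5 pos [0.5338 0.4242 0.0802] F [-1.  -0.6 -1.5] open 0.818 q6 0.51
 turn [ 0.002 -0.01   0.01 ] then shift cm [-0.58  4.32  0.48]
```

```bash

python3 -m jog '[[[-0.6,1,0.5],[0.002,-0.01,0.01],7],[[-0.1,1.6,0.1],[0,0,0],7],[[-0.1,1.4,0.1],[0,0,0],7],[[-0.1,0.4,0],[0,0,0],7],[[0,0,0],[0,0,0],7]]'
python3 plan.py .528 .429 .037 0
python3 -m jog '[[[0,0.1,0.2],[0,-0.006,0],3],[[0,0,0],[0,0,0],3],[[0,0,0],[0,0,0],3],[[0,0,0],[0,0,0],3],[[0,0,0],[0,0,0],3],[[0,0,0],[0,0,0],3]]'
python3 plan.py .616 .0095 .1 0
```

```text
time_s: 32.93
eef_pos: [0.5292, 0.4278, 0.0387]
eef_rot: [0.708, -0.706, 0.0, -0.003]
wrist_force: [0.8, -0.3, 0.5]
opening: 0.82
t 32.9 pos [0.5292 0.4278 0.0387] F [ 0.8 -0.3  0.5] open 0.820 q6 0.51
 turn [-0.002 -0.004  0.003] then shift cm [-0.12  0.17  0.12]
time_s: 33.43
eef_pos: [0.5316, 0.4305, 0.042]
eef_rot: [0.709, -0.705, -0.003, -0.002]
wrist_force: [0.5, -0.2, -2.1]
opening: 0.444
t 33.4 pos [0.5316 0.4305 0.042 ] F [ 0.5 -0.2 -2.1] open 0.444 q6 0.51
 turn [-0.005  0.002  0.007] then shift cm [  8.44  -5.8  -42.1 ]
```

```bash

python3 -m jog '[[[0,-3,0],[0,0,0.007],3],[[0,-3,0],[0,0,0],3],[[0,-3,-1],[0,0,0],3],[[0.6,-1,-3.8],[0,0,0],3],[[0.8,0,-4],[0,0,0],3],[[0.8,0,-4],[0,0,0],3],[[0.8,0,-4],[0,0,0],3],[[0.8,0,-4],[0,0,0],3],[[0.8,0,-4],[0,0,0],3],[[0.8,0,-4],[0,0,0],3],[[0.8,0,-4],[0,0,0],3],[[0.8,0,-4],[0,0,0],3]]'
python3 plan.py .616 .0095 .1 -0.5
python3 -m jog '[[[0.5,0,-2.5],[-0.004,0.025,0.01],3],[[0.2,0.8,-2],[0,0,0],3],[[0,2,0],[0,0,0],3],[[0,0,0],[0,0,0],3]]'
python3 plan.py .616 .0095 .08 -0.5
```

```text
time_s: 34.43
eef_pos: [0.603, 0.0605, 0.1467]
eef_rot: [0.709, -0.705, -0.008, 0.005]
wrist_force: [1.2, -0.2, -0.5]
opening: 0.438
t 34.4 pos [0.603  0.0605 0.1467] F [ 1.2 -0.2 -0.5] open 0.438 q6 -0.12
 turn [-0.006  0.027  0.005] then shift cm [ 1.34  4.67 -5.09]
time_s: 34.77
eef_pos: [0.6131, 0.0023, 0.1201]
eef_rot: [-0.706, 0.708, -0.006, 0.007]
wrist_force: [-2.1, 0.4, -2.6]
opening: 0.444
t 34.8 pos [0.6131 0.0023 0.1201] F [-2.1  0.4 -2.6] open 0.444 q6 -0.17
 turn [ 0.002 -0.01   0.   ] then shift cm [0.29 4.01 0.72]
```

```bash

python3 -m jog '[[[0.2,1.5,0.7],[0.002,-0.01,0],3],[[0,2.2,0],[0,0,0],3],[[0,1.5,0],[0,0,0],3],[[0,0.5,0],[0,0,0],3],[[0,0,0],[0,0,0],3]]'
python3 plan.py .616 .0095 .0485 -0.5
```

```text
time_s: 35.18
eef_pos: [0.6169, 0.01, 0.0649]
eef_rot: [-0.707, 0.707, -0.002, 0.004]
wrist_force: [-0.2, -0.5, -0.5]
opening: 0.439
t 35.2 pos [0.6169 0.01   0.0649] F [-0.2 -0.5 -0.5] open 0.439 q6 -0.17
 turn [0.    0.001 0.003] then shift cm [-0.09  1.64 -0.05]
```

```bash

python3 -m jog '[[[-0.1,1,0],[0,0,0.003],3],[[0,0.6,0],[0,0,0],3],[[0,0.2,0],[0,0,0],3],[[0,0,0],[0,0,0],3]]'
python3 plan.py .616 .0095 .0485 -0.5
python3 -m jog '[[[0,0,0],[0,0,0],5.2],[[0,0,0],[0,0,0],5.2],[[0,0,0],[0,0,0],5.2],[[0,-1,0],[0,0,0],5.2],[[0,-3,0],[0,0,0],5.2],[[0,-3.5,0],[0,0,0],5.2],[[0,-3.5,0],[0,0,0],5.2],[[-3,0,0],[0,0,0],4],[[-3,0,0],[0,0,0],3],[[-3,0,0],[0,0,0],2],[[-1,0,-2],[0,0,0],1],[[0,0,-2],[0,0,0],0]]'
python3 - <<'E'
from h import *
c=snap("top"); P=cloud(c);Z=P[:,:,2]
cv2.imwrite("pics/top2.png",cv2.resize(c["frame"][100:300,200:460][:,:,::-1],None,fx=3,fy=3))
k=(Z>.067)&(Z<.085); k[:,:320]=0;k[:,370:]=0;k[:175]=0;k[215:]=0
print(k.sum(),P[k].mean(0),P[k].min(0),P[k].max(0))
E
python3 jars.py top; python3 plan.py .57 -.22 .15 -0.5
```

```text
time_s: 35.52
eef_pos: [0.6174, 0.0112, 0.0485]
eef_rot: [-0.707, 0.707, -0.001, 0.003]
wrist_force: [0.7, -0.7, -1.5]
opening: 0.439
t 35.5 pos [0.6174 0.0112 0.0485] F [ 0.7 -0.7 -1.5] open 0.439 q6 -0.17
 turn [0.001 0.003 0.004] then shift cm [-0.14  0.   -0.17]
time_s: 36.52
eef_pos: [0.5179, -0.0271, 0.1753]
eef_rot: [-0.706, 0.708, 0.006, 0.007]
wrist_force: [1.0, 0.1, -0.0]
opening: 0.001
27 [ 0.55448719 -0.20037436  0.07466934] [ 0.5467959  -0.2354824   0.06703781] [ 0.60143339 -0.19088533  0.0794608 ]
top [268. 171.] 150 mid [0.6161 0.0102 0.059 ] circ 616 11 r 19.8 [51. 46. 44.]
top [289. 171.] 129 mid [ 0.6151 -0.0474  0.0592] circ 615 -48 r 19.3 [50. 46. 44.]
top [310. 172.] 153 mid [ 0.614  -0.1075  0.0586] circ 614 -107 r 19.8 [54. 48. 44.]
top [330. 171.] 159 mid [ 0.6145 -0.1667  0.0585] circ 615 -166 r 19.5 [53. 47. 43.]
top [350. 172.] 157 mid [ 0.6122 -0.2242  0.0584] circ 613 -224 r 20.0 [53. 47. 43.]
top [ 76. 239.] 122 mid [0.4161 0.5581 0.0545] circ 415 559 r 20.3 [128.  80. 152.]
top [229. 260.] 114 mid [0.36   0.1198 0.0531] circ 360 121 r 19.8 [128.  75. 151.]
t 36.6 pos [ 0.5196 -0.0293  0.1755] F [0.7 0.7 0.6] open 0.004 q6 -0.28
 turn [0.004 0.003 0.021] then shift cm [  5.21   2.55 -19.03]
```

View pics/top2.png

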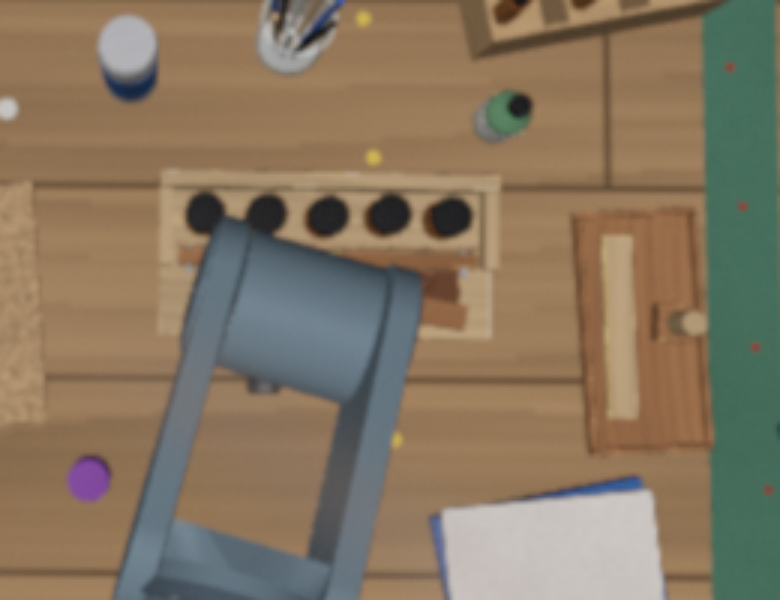

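All five jars stand in the channel (lids at y ≈ 215 in the picture, x = 205 to 450), and the tray contents are in place. The tab is at (440,285). Next I bring the closed fingers behind the tab, on its -y side.

```bash

python3 -m jog '[[[0.6,0,-4],[0.004,0.003,0.021],0],[[0.6,0,-4],[0,0,0],0],[[0.6,0,-4],[0,0,0],0],[[0.6,0,-4],[0,0,0],0],[[0.6,0,-4],[0,0,0],0],[[0,0,-1.5],[0,0,0],0],[[0,0,0],[0,0,0],0]]'
python3 plan.py .551 -.236 .1 -0.5
python3 - <<'E'
from h import *
c=snap("wrist","w8.png"); P=cloud(c);Z=P[:,:,2]
k=(Z>.071)&(Z<.082)&(P[:,:,0]<.585)&(P[:,:,0]>.52)&(P[:,:,1]>-.22); q=P[k]
if len(q): print(len(q),np.percentile(q,[3,97],axis=0).round(4),q.mean(0).round(4))
E
```

```text
time_s: 37.2
eef_pos: [0.5529, -0.2497, 0.1818]
eef_rot: [-0.707, 0.707, 0.001, 0.005]
wrist_force: [-0.2, -0.8, 0.2]
opening: 0.001
t 37.2 pos [ 0.5529 -0.2497  0.1818] F [-0.2 -0.8  0.2] open 0.001 q6 -0.62
 turn [0.001 0.004 0.008] then shift cm [-0.2   8.18  1.36]
449 [[ 0.5466 -0.2035  0.0743]
 [ 0.5597 -0.179   0.0768]] [ 0.5532 -0.191   0.0756]
```

View pics/w8.png

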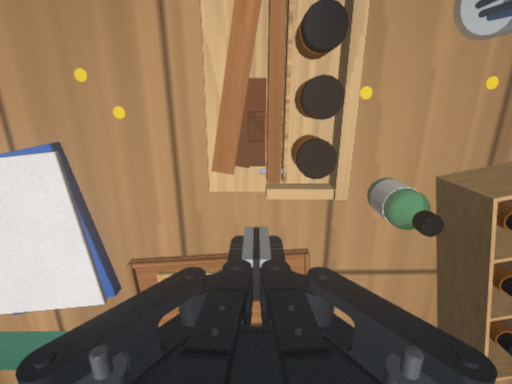

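The wrist view shows the tab at (257,125), straight ahead of the closed fingers at (257,250), with the jars standing at x ≈ 320. I go down behind the tab.

```bash

python3 -m jog '[[[0,3,0.2],[0.001,0.004,0.008],0],[[0,3,0.2],[0,0,0],0],[[0,3,0.2],[0,0,0],0],[[-0.1,3,0.2],[0,0,0],0],[[-0.1,1.5,0.2],[0,0,0],0],[[0,0,0],[0,0,0],0]]'
python3 plan.py .5525 -.228 .048 -0.5
```

```text
time_s: 37.75
eef_pos: [0.5556, -0.2292, 0.0471]
eef_rot: [-0.707, 0.707, 0.001, 0.004]
wrist_force: [-1.4, -0.1, -0.6]
opening: -0.001
t 37.8 pos [ 0.5556 -0.2292  0.0471] F [-1.4 -0.1 -0.6] open -0.001 q6 -0.59
 turn [0.    0.004 0.007] then shift cm [-0.32 -0.09  0.12]
```

```bash

python3 -m jog '[[[-0.2,0,1],[0,0.004,0.007],0],[[0,0,1],[0,0,0],0],[[0.2,0,1],[0,0,0],0],[[0.2,0,1],[0,0,0],0],[[0.2,0,1],[0,0,0],0]]'
python3 plan.py .56 -.19 .047 -0.5
python3 -m jog '[[[0.2,0,1],[0,0,0],0],[[0.2,0,1],[0,0,0],0],[[0.2,0,1],[0,0,0],0]]'
python3 plan.py .56 -.165 .047 -0.5
```

```text
time_s: 38.17
eef_pos: [0.5622, -0.1729, 0.0517]
eef_rot: [-0.706, 0.708, -0.001, 0.003]
wrist_force: [-0.8, -1.6, -0.3]
opening: 0.001
t 38.2 pos [ 0.5622 -0.1729  0.0517] F [-0.8 -1.6 -0.3] open 0.001 q6 -0.49
 turn [0.002 0.002 0.003] then shift cm [-0.21  0.47 -1.71]
time_s: 38.42
eef_pos: [0.5705, -0.1404, 0.0544]
eef_rot: [-0.705, 0.709, 0.0, 0.004]
wrist_force: [-3.1, -3.1, -1.4]
opening: 0.0
t 38.4 pos [ 0.5705 -0.1404  0.0544] F [-3.1 -3.1 -1.4] open 0.000 q6 -0.43
 turn [0.006 0.003 0.006] then shift cm [-1.02  0.74 -2.47]
```

```bash

python3 -m jog '[[[-0.1,0.3,0.8],[0.006,0.003,0.006],0],[[0.1,0.2,0.8],[0,0,0],0],[[0.1,0.1,0.8],[0,0,0],0]]'
python3 plan.py .573 -.09 .047 -0.5
python3 jars.py top
```

```text
time_s: 38.67
eef_pos: [0.5761, -0.1216, 0.0536]
eef_rot: [-0.702, 0.712, 0.001, 0.005]
wrist_force: [-6.8, -13.2, 0.6]
opening: 0.004
t 38.7 pos [ 0.5761 -0.1216  0.0536] F [ -6.8 -13.2   0.6] open 0.004 q6 -0.39
 turn [0.015 0.003 0.009] then shift cm [-0.34  0.66  3.16]
top [268. 170.] 152 mid [0.619  0.0102 0.0594] circ 619 11 r 19.9 [56. 50. 46.]
top [289. 170.] 148 mid [ 0.6192 -0.0488  0.0584] circ 619 -49 r 20.1 [54. 48. 44.]
top [ 76. 239.] 125 mid [0.416  0.5588 0.0539] circ 416 559 r 19.7 [130.  81. 154.]
top [229. 260.] 124 mid [0.3598 0.1197 0.0551] circ 360 120 r 19.8 [130.  77. 154.]
```

```bash

python3 -m jog '[[[-0.2,0.2,0.9],[0.01,0.003,0.006],0],[[0,0.1,0.9],[0,0,0],0]]'
python3 plan.py .573 -.09 .047 -0.5
python3 -m jog '[[[0,0.2,1],[0.006,0,0.003],0],[[0,0.1,1],[0,0,0],0]]'
python3 plan.py .573 -.09 .047 -0.5; python3 jars.py top
```

```text
time_s: 38.88
eef_pos: [0.5772, -0.1087, 0.0539]
eef_rot: [-0.701, 0.713, -0.0, 0.006]
wrist_force: [-5.1, -13.4, 0.8]
opening: 0.002
t 38.9 pos [ 0.5772 -0.1087  0.0539] F [ -5.1 -13.4   0.8] open 0.002 q6 -0.37
 turn [0.016 0.    0.008] then shift cm [-0.43  0.69  1.86]
time_s: 39.05
eef_pos: [0.5797, -0.0955, 0.054]
eef_rot: [-0.699, 0.715, 0.0, 0.006]
wrist_force: [-4.9, -15.2, 3.0]
opening: -0.001
t 39.0 pos [ 0.5797 -0.0955  0.054 ] F [ -4.9 -15.2   3. ] open -0.001 q6 -0.34
 turn [ 0.023 -0.     0.01 ] then shift cm [-0.67  0.7   0.54]
top [268. 168.] 155 mid [0.6221 0.0102 0.0589] circ 623 10 r 19.9 [57. 51. 46.]
top [287. 168.] 105 mid [ 0.622  -0.0444  0.0589] circ 622 -48 r 19.5 [46. 43. 42.]
top [ 76. 239.] 118 mid [0.4162 0.5584 0.0531] circ 416 559 r 20.1 [129.  81. 154.]
top [229. 260.] 121 mid [0.36   0.1198 0.0535] circ 360 120 r 19.5 [130.  76. 153.]
```

```bash

python3 -m jog '[[[-0.1,0.1,0.8],[0.01,0,0.003],0]]'
python3 plan.py .573 -.09 .047 -0.5
python3 -m jog '[[[-0.1,0.1,0.8],[0.01,0,0.003],0]]'
python3 plan.py .573 -.09 .047 -0.5
```

```text
time_s: 39.18
eef_pos: [0.5799, -0.0898, 0.0542]
eef_rot: [-0.7, 0.714, 0.001, 0.006]
wrist_force: [-3.3, -23.3, 0.9]
opening: 0.002
t 39.2 pos [ 0.5799 -0.0898  0.0542] F [ -3.3 -23.3   0.9] open 0.002 q6 -0.33
 turn [0.019 0.001 0.009] then shift cm [-0.69  0.72 -0.02]
time_s: 39.27
eef_pos: [0.5803, -0.0873, 0.0544]
eef_rot: [-0.7, 0.714, 0.001, 0.005]
wrist_force: [-3.3, -31.8, -3.1]
opening: -0.003
t 39.3 pos [ 0.5803 -0.0873  0.0544] F [ -3.3 -31.8  -3.1] open -0.003 q6 -0.33
 turn [0.019 0.002 0.009] then shift cm [-0.72  0.74 -0.28]
```

Jammed: the force jumped to 32 N over the last 2.5 mm. I back straight off and lift clear.

```bash

python3 -m jog '[[[0,0,-0.6],[0,0,0],0],[[0,0,-1],[0,0,0],0],[[0,0,-1],[0,0,0],0],[[0,-2,-1],[0,0,0],0],[[0,-3,0],[0,0,0],0],[[0,-3,0],[0,0,0],0],[[-1,-3,0],[0,0,0],0],[[-2,-1,0],[0,0,0],0],[[-3,0,-2],[0,0,0],0],[[-3,0,-3],[0,0,0],0],[[-3,0,-3],[0,0,0],0],[[-3,0,-3],[0,0,0],0]]'
python3 -m jog '[[[-3,0,-3],[0,0,0],0],[[-3,0,-3],[0,0,0],0],[[-1,0,-3],[0,0,0],0],[[0,0,-3],[0,0,0],0]]'
python3 - <<'E'
from h import *
c=snap("top"); P=cloud(c);Z=P[:,:,2]
cv2.imwrite("pics/top3.png",cv2.resize(c["frame"][140:260,230:440][:,:,::-1],None,fx=3.7,fy=3.7,interpolation=cv2.INTER_CUBIC))
k=(Z>.068)&(Z<.082)&(P[:,:,0]>.54)&(P[:,:,0]<.6)&(P[:,:,1]>-.2)&(P[:,:,1]<.05); q=P[k]
o=np.array([.5727,-.1105])
if len(q): m=(q.max(0)+q.min(0))/2; print("tab",len(q),m.round(4),"rack",(m[:2]-o).round(4))
# bar top z 34: x extent in rack per pixel columns
k=(Z>.028)&(Z<.037)&(P[:,:,0]>.565)&(P[:,:,0]<.605)&(P[:,:,1]>.02)&(P[:,:,1]<.035)
E
python3 jars.py top; python3 plan.py .57 -.22 .15 0
```

```text
time_s: 40.27
eef_pos: [0.4301, -0.228, 0.1808]
eef_rot: [-0.703, 0.711, 0.006, 0.004]
wrist_force: [-0.1, -0.7, 0.1]
opening: 0.001
time_s: 40.6
eef_pos: [0.3557, -0.3483, 0.1817]
eef_rot: [-0.704, 0.71, 0.006, 0.006]
wrist_force: [0.7, -0.7, 0.5]
opening: 0.001
tab 45 [ 0.5712 -0.063   0.0747] rack [-0.0015  0.0475]
top [268. 168.] 153 mid [0.6224 0.0103 0.058 ] circ 623 11 r 20.0 [54. 49. 44.]
top [289. 169.] 150 mid [ 0.6222 -0.0498  0.0585] circ 622 -49 r 19.8 [54. 48. 44.]
top [310. 169.] 156 mid [ 0.6226 -0.1074  0.0599] circ 622 -108 r 20.0 [53. 47. 43.]
top [330. 169.] 155 mid [ 0.6204 -0.167   0.0579] circ 621 -167 r 20.2 [51. 46. 42.]
top [351. 169.] 154 mid [ 0.6204 -0.2242  0.0605] circ 621 -225 r 20.0 [51. 45. 41.]
top [ 76. 239.] 122 mid [0.4161 0.558  0.0542] circ 416 558 r 19.4 [125.  78. 149.]
top [230. 260.] 115 mid [0.3599 0.1197 0.0538] circ 360 120 r 19.9 [126.  74. 149.]
t 40.7 pos [ 0.3569 -0.3514  0.1822] F [-0.7  1.4  0.1] open 0.001 q6 -1.02
 turn [ 0.012 -0.002  0.018] then shift cm [21.31  3.22 13.14]
```

View pics/top3.png

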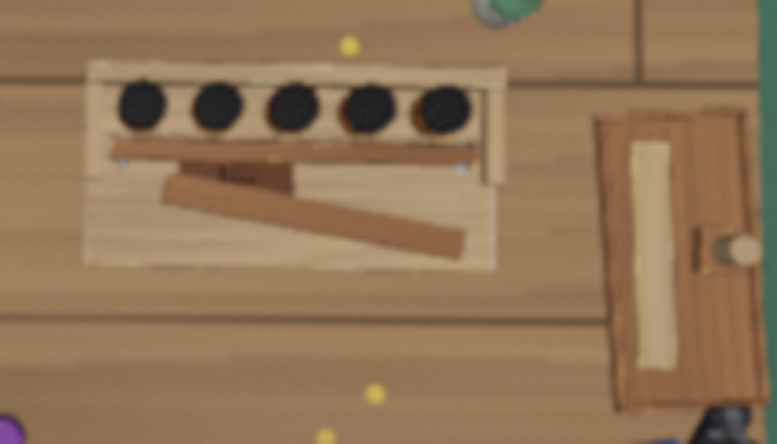

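The picture shows the five jars against the fence (y ≈ 107), the bar forward, the wedge at (235,175), which is rack y +47 mm and within the jam range, and the tray contents in place. I check for creep, then hand in.

```bash
python3 -m jog '[[[0,0,0],[0,0,0],0],[[0,0,0],[0,0,0],0],[[0,0,0],[0,0,0],0],[[0,0,0],[0,0,0],0],[[0,0,0],[0,0,0],0],[[0,0,0],[0,0,0],0]]'
python3 - <<'E'
from h import *
c=snap("top"); P=cloud(c);Z=P[:,:,2]
k=(Z>.068)&(Z<.082)&(P[:,:,0]>.54)&(P[:,:,0]<.6)&(P[:,:,1]>-.2)&(P[:,:,1]<.05); q=P[k]; m=(q.max(0)+q.min(0))/2
print("tab",m.round(4))
if abs(m[1]+.063)<.004: print(ctrl.hand_in())
E
```

```text
time_s: 41.2
eef_pos: [0.3582, -0.3473, 0.1811]
eef_rot: [-0.705, 0.709, 0.007, 0.006]
wrist_force: [-0.6, -0.0, -0.8]
opening: -0.002
tab [ 0.5712 -0.0642  0.0754]
the job is handed in; nothing more can be done
None
```

The job is handed in: the ruler lies flat and the stamp stands in the pen tray, and all five amber jars are in the rack's channel, clamped by the wedge. No verdict was reported.

**Final checks from the top camera:**
- All five jars showed lids at the right height, in one row against the back fence, with centres at rack x about 48–50 mm.
- The wedge sat at rack y about +47 mm. It moved only about 1 mm between two looks 0.6 s apart, which is within measuring error.
- The tray contents were in place, and the gripper was clear of everything.

**Not measured or off target:**
- **Push force:** the final push peaked at about 32 N at the wrist, more than the 10–15 N described.
- **Bar position and clamping forces:** I did not measure these directly. I inferred that the bar is tight from the sharp rise in force at the end, the wedge position and the jars resting against the fence.
- **Can, pencil cup and bottle:** I only saw these unmoved in the pictures, and the can and cup were not in the last crop.

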